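Load the film holders the right way round and set the counter

ROBOT

A 6-joint arm with a two-finger parallel gripper is mounted at the origin on the work surface; the furniture and walls round the work are solid. World frame = base frame: x ahead of the robot, y to its left, z up, the work surface at z = 0. Lengths are in mm, angles in degrees, forces in N, time in s.
With the tool pointing down it reaches from about 300 to 850 mm from the base axis. Payload 4.2 kg.
Tool frame: the origin (TCP) lies midway between the tips of the shut fingers; the grasp point (between the pads) lies env.hold_point_z behind it (env.hold_point_z is the distance from the TCP to the grasp point, in mm); z points along the fingers, y is the line along which they close (so a half turn about z gives the same grasp; the last joint's range is limited). The gripper opens to 91 mm and grips with 3 to 60 N. Pads are 32 mm wide; open, the fingers measure 118 mm over their backs; the gripper's body (76 mm by 178 mm) begins 60 mm behind the grasp point.
Start: joints at [-71.276, 18.312, 89.639, -0, 72.044, -1.146], TCP at [195.441, -540.783, 213.976] pointing down, gripper open.
Joint ranges: [-177.97, 177.97], [-48.28, 115.42], [12.27, 149.76], [-77.06, 257.06], [2.81, 150.46], [-146.56, 146.56]. Speed limits (degrees/s): [147.25, 147.25, 180, 180, 180, 180].

INTERFACE

Orientations are given as [roll, pitch, yaw] about the fixed x, y, z axes, in that order (R = Rz(yaw) Ry(pitch) Rx(roll)).
In Python, from workcell import env, viewer, spotter gives the robot as it stands.
- The arm moves only by the tool apply_moves, never from a script. Its arguments are lists of equal length, an entry for each row: "delta_pos": the shift along the world's x, y, z normalised to -1 to 1, where 1 is 120 mm, a list of three; "rot": the turn, a rotation vector about the world's x, y, z normalised to -1 to 1, where 1 is 1.5 rad, a list of three; "hand": the opening, from 0 (shut) to 1 (fully open). A call has 1 to 10 rows; each row is the pose to reach, as a shift and turn from the pose commanded when the call began; what a row does not reach only later rows make up. A row lasts 1/12 s, in which the tool goes at most 41.7 mm and 7.16 degrees, less where a joint would pass 70% of its speed; a pose out of reach is approached as far as the arm can. A call with a number of a shift or a turn outside -1 to 1 is refused whole. A call with a gripper value outside its range is refused whole. The fingers move at their own pace and stop on an object; "newtons" is the grip in N (left out, the last holds). Time passes only in rows, so rows that repeat a pose let the fingers close. It gives the time, the measured TCP pose, the force, the opening and the grip force at its end, in the units of the state.
- env.state(): the state, without advancing time (a new reading comes with each control period).
- viewer.grab_frame(name): name is "scene" or "top"; returns a dict with "pixels" (400x640x3 uint8, red, green, blue), "camera_matrix" (3x3 intrinsics, pixels), "R" (3x3) and "t" (3): a world point X has camera coordinates R X + t. Camera axes: x right, y down, z forward; pixel columns grow to the right and rows downward; lengths in mm; the calibration is good to about 2 mm. A picture is of the moment at which its call begins. There is no depth.
- env.job_done(): hands the job in; it is judged then, once.
Trained networks look in a picture, given as the dict that the camera call returned (one of the last four; its "shot" number tells which), for a name from the list of things; names that differ only in an ending like _2 or _b are one class to them, and where a whole thing is asked for, a point or a joint stands for the part that bears it (a point fixed in the world has none). Each returns a list of dicts, best first, with "score" (0 to 1); they miss things now and then, are a little off and sometimes report something else, mostly with a low value. They report only what shows in the picture. A call takes as long as a camera call.
- spotter.trace(picture, query): "mask" (400x640 bool, what is visible of it) and "box" ([centre column, centre row, width, height] in pixels, round what is visible of it).
- spotter.landmark_of(picture, query): "position" ([column, row] in pixels: a listed point, or the origin of a listed thing).
The state is a dict: "time_s": time; "qpos": joint angles; "qvel": joint speeds; "effort": joint torques, N m; "ee_pos": TCP position; "ee_rot": TCP orientation; "force": force on the tool from outside, world axes, zero at the start; "torque": the same for the moment, N m; "gripper_width": finger opening in mm; "gripper_force": force on a finger pad.
Only numpy, scipy, OpenCV 4.12 (cv2) and the standard library are available. Lean on these libraries where they do the work, as an engineer would, in place of code of your own. Each camera call takes 0.05 s, during which the arm holds its last target. There are 200 camera calls.

TASK

Slide every film holder on the worktop into the bays of the blue loading rack, one to a bay, in any order, stepped end first and fully home; the two ends look much alike, so tell the stepped (narrower) one by feel, since the wrong way round a holder stops well short. When all are in, roll the counter's thumbwheel up by its ridges until it shows the number of holders you loaded (that many dots uppermost), and leave the loupe and dropper bottle standing where they are.

Things in the scene. Friction and masses are not known exactly. Their poses are not given: they have to be found in the camera images.
- holder_1_mid (a point): film holder 1, lying flat (None if absent): grey slab 125 x 44 x 20 mm, black cover, about 0.13 kg. Point: its centre, 10 mm above its underside; x along its length, y across, z up. One end is stepped: its last 30 mm are only 34 mm wide (5 mm less each side), the rest 44 mm. Which end (+x or -x) differs from holder to holder and the frame does not tell; a pinch across the end does
- holder_2_mid (a point): film holder 2, lying flat (None if absent): grey slab 125 x 44 x 20 mm, black cover, about 0.13 kg. Point: its centre, 10 mm above its underside; x along its length, y across, z up. One end is stepped: its last 30 mm are only 34 mm wide (5 mm less each side), the rest 44 mm. Which end (+x or -x) differs from holder to holder and the frame does not tell; a pinch across the end does
- holder_3_mid (a point): film holder 3, lying flat (None if absent): grey slab 125 x 44 x 20 mm, black cover, about 0.13 kg. Point: its centre, 10 mm above its underside; x along its length, y across, z up. One end is stepped: its last 30 mm are only 34 mm wide (5 mm less each side), the rest 44 mm. Which end (+x or -x) differs from holder to holder and the frame does not tell; a pinch across the end does
- holder_4_mid (a point): film holder 4, lying flat (None if absent): grey slab 125 x 44 x 20 mm, black cover, about 0.13 kg. Point: its centre, 10 mm above its underside; x along its length, y across, z up. One end is stepped: its last 30 mm are only 34 mm wide (5 mm less each side), the rest 44 mm. Which end (+x or -x) differs from holder to holder and the frame does not tell; a pinch across the end does
- rack: fixed blue loading rack, 293 mm wide (y), 102 deep (x), about 36 high; four level bays side by side, open at the front. Origin: on the worktop under the middle of the row of mouths; x points into the bays, y left, z up. Bays 47 mm wide with centre lines at y = 108, 36, -36, -108 mm; floor 4 mm above the worktop (ramp in the 8 mm before the mouth), ceiling at 27 mm, back wall at x = 90 mm
- bay_1 (a point): where a holder's centre lies when it is fully home in the leftmost bay: 27.5 mm inside the mouth, 14 mm above the worktop; axes as the rack. Its stepped end then touches the back wall, its other end stands 35 mm out of the mouth. In a bay's last 25 mm two key blocks leave only 38 mm, so the wrong way round a holder stops 25 mm short. The mouth is flared over 12 mm
- bay_2 (a point): the same home point in the second bay from the left. Between holders in neighbouring bays 28 mm are free for a finger
- bay_3 (a point): the same home point in the third bay from the left
- bay_4 (a point): the same home point in the rightmost bay
- counter: fixed stand of the counter, base 120 x 66 mm, two grey cheeks (outer faces 60 mm apart, 70 high) with a yellow pointer on each (up to 91 mm high). Origin: centre of its underside; x points away from the robot, z up. Between the cheeks (48 mm apart) the thumbwheel turns about the y axis at z = 60 mm, x = 0: black hub of radius 28 mm, six orange ridges 6 mm thick, 40 wide, out to radius 52
- wheel (a joint): thumbwheel angle, rad: n x 1.0472 when the flat with n white dots (0 to 5) is uppermost, between the pointers; ridges then stand 30 degrees before and past upright. Ridges are 60 degrees apart (at joint + 30 + 60 k degrees past upright, towards +x). Grows as top ridges are pushed to the counter's +x. No detents; friction (about 3 N at the ridges) holds it. Starts between -0.2 and 1.2
- loupe: bystander: black loupe standing, 46 mm across, 58 high; origin: centre of its underside. Leave it alone
- dropper_bottle: bystander: white dropper bottle with red top standing, 42 mm across, 113 high; origin: centre of its underside. Leave it alone
- holder_1: film holder 1 again, with the origin at the centre of its underside
- holder_2: film holder 2 again, with the origin at the centre of its underside
- holder_3: film holder 3 again, with the origin at the centre of its underside
- holder_4: film holder 4 again, with the origin at the centre of its underside

How it is judged:
By the outcome, as a careful person would: the job done as asked, in the order asked, and still so for the second after the job is handed in, with the robot touching nothing.
Of holder_1, holder_2, holder_3, holder_4 only 3 to 4 are there at a start; the rules pass over those that are not, and their reading is None.
At some moment in a run one of holder_1, holder_2, holder_3, holder_4 may be knocked a few centimetres aside while the robot is not near it.
Once in a run the grip may slacken for a moment while it holds something.
It also fails if it takes over 210 s, if anything falls off the work surface, if the arm or the gripper's body presses on something with over 40 N, if the wrist force passes 120 N, or if a joint passes its speed limit or range.

## Working session

There is one attempt and no reset: what is moved stays moved. The work goes in short steps, Python scripts to look and compute and a tool call to move; the robot and the scene stay as the last step left them, time stands still between calls to the robot, and variables do not carry over. Pictures are saved under pics/ and viewed, at most 14 in all, crops included, and the job is handed in when it is done.

Besides the shell and the picture viewer there is one more tool, called after "Call:" as name(argument=value, ...), one argument or row to a line, values as JSON. apply_moves: Moves the arm, as the interface text tells. Its arguments: {"type":"object","properties":{"delta_pos":{"type":"array"},"rot":{"type":"array"},"hand":{"type":"array"},"newtons":{"type":"number"}},"required":["delta_pos","rot","hand"]}

```bash
mkdir -p pics; ls; cat > h.py <<'E'
import numpy as np, cv2
from workcell import env, viewer, spotter
def ray(f,uv):
    K=np.array(f["camera_matrix"]);R=np.array(f["R"]);t=np.array(f["t"])
    d=R.T@np.linalg.solve(K,[uv[0],uv[1],1.]);return -R.T@t,d
def onz(f,uv,z):
    c,d=ray(f,uv);return c+d*(z-c[2])/d[2]
def proj(f,X):
    p=np.array(f["camera_matrix"])@(np.array(f["R"])@np.array(X,float)+f["t"]);return p[:2]/p[2]
def tri(fs,uvs):
    A=np.zeros((3,3));b=np.zeros(3)
    for f,uv in zip(fs,uvs):
        c,d=ray(f,uv);d=d/np.linalg.norm(d);P=np.eye(3)-np.outer(d,d);A+=P;b+=P@c
    return np.linalg.solve(A,b)
def save(f,n):cv2.imwrite("pics/"+n,cv2.cvtColor(f["pixels"],cv2.COLOR_RGB2BGR))
E
python3 - <<'E'
from h import *
np.set_printoptions(precision=1,suppress=True)
s=env.state();print(s,env.hold_point_z)
F={n:viewer.grab_frame(n) for n in("scene","top")}
for n,f in F.items():
    save(f,n+"0.png");print(n,f["t"],np.array(f["R"]),np.array(f["camera_matrix"]).ravel())
    for q in["holder_1_mid","rack","bay_1","bay_2","bay_3","bay_4","counter","loupe","dropper_bottle"]:
        for r in spotter.landmark_of(f,q)[:5]:
            if r["score"]>.2:print(n,q,round(r["score"],2),np.array(r["position"]),onz(f,r["position"],10 if "hold" in q else 14 if "bay" in q else 0))
E
```

```text
pics
{'time_s': 0.0, 'qpos': array([-71.3,  18.4,  89.7,  -0. ,  72. ,  -1.1]), 'qvel': array([ 0.1, -0.1,  0. , -0.1, -0. , -0.1]), 'effort': array([  0. , -41.2, -23.2,   0.1,   0. ,  -0. ]), 'ee_pos': array([ 195.3, -540.3,  213.1]), 'ee_rot': array([-179.9,   -0. ,   19.9]), 'force': array([ 0.5, -0.3,  0.2]), 'torque': array([-0.1,  0. ,  0. ]), 'gripper_force': 0.0, 'gripper_width': 91.44913722253011} 18.8
scene [-356.6  255.8 1003.3] [[ 0.6 -0.8  0. ]
 [-0.4 -0.3 -0.9]
 [ 0.7  0.5 -0.5]] [485.4   0.  324.1   0.  485.4 195.8   0.    0.    1. ]
scene rack 0.98 [298.2 186.9] [631.6 125.8   0. ]
scene rack 0.67 [392.9 254.8] [ 497.8 -286.8    0. ]
scene bay_1 0.88 [313.4 184.6] [651.4  81.2  14. ]
scene bay_1 0.84 [332.4 192.7] [644.9   4.4  14. ]
scene bay_1 0.83 [294. 181.] [633.8 144.2  14. ]
scene bay_1 0.73 [276.4 173.6] [639.2 222.1  14. ]
scene bay_2 0.88 [313.4 184.6] [651.4  81.2  14. ]
scene bay_2 0.84 [332.4 192.7] [644.9   4.4  14. ]
scene bay_2 0.83 [294. 181.] [633.8 144.2  14. ]
scene bay_2 0.73 [276.4 173.6] [639.2 222.1  14. ]
scene bay_3 0.88 [313.4 184.6] [651.4
[... 1340 characters left out ...]
.78 [244.4 165.4] [637.  223.7  14. ]
top bay_3 0.74 [316.5 164.1] [642.3   0.3  14. ]
top bay_3 0.73 [410.8 172.3] [ 617.8 -291.5   14. ]
top bay_3 0.61 [270.8 167.1] [632.  141.7  14. ]
top bay_3 0.55 [296.7 164.3] [641.4  61.7  14. ]
top bay_4 0.78 [244.4 165.4] [637.  223.7  14. ]
top bay_4 0.74 [316.5 164.1] [642.3   0.3  14. ]
top bay_4 0.73 [410.8 172.3] [ 617.8 -291.5   14. ]
top bay_4 0.61 [270.8 167.1] [632.  141.7  14. ]
top bay_4 0.55 [296.7 164.3] [641.4  61.7  14. ]
top counter 0.97 [353.1 184.5] [ 581.3 -113.9    0. ]
top counter 0.6 [393.7 142.3] [ 718.7 -244.3    0. ]
top loupe 0.6 [243.4 251.7] [372.7 219.    0. ]
top dropper_bottle 0.81 [395.3 139.9] [ 726.7 -249.6    0. ]
```

View pics/top0.png

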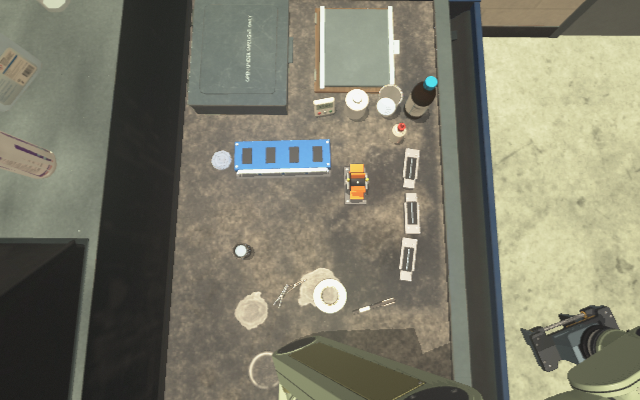

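View pics/scene0.png

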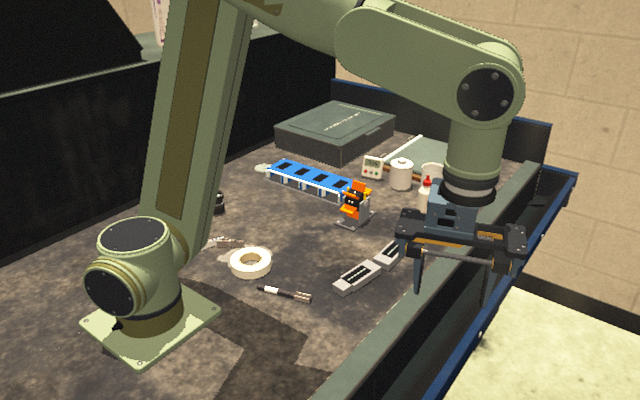

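The top view shows three holders in a column at about (411,169), (412,214) and (409,259). The rack is at (283,157), the counter at (356,184), the bottle at (400,133) and the loupe at (242,251). I'll fit box outlines to the masks next.

```bash
cat >> h.py <<'E'
from scipy.optimize import minimize
def box(L,W,H,x0=0,z0=0):return np.array([[x0+a*L/2,b*W/2,z0+c*H] for a in(-1,1) for b in(-1,1) for c in(0,1)])
def sil(f,P,s=4):
    K=np.array(f["camera_matrix"]);q=(np.array(f["R"])@P.T).T+f["t"];q=q@K.T;q=q[:,:2]/q[:,2:]
    im=np.zeros((400*s,640*s),np.uint8);h=cv2.convexHull(((q+.5)*s*16).astype(np.int32))
    cv2.fillConvexPoly(im,h,1,shift=4);return im
def fit(items,B,p0):
    "items: list of (frame,mask); fit x,y,yaw(deg)"
    Ms=[(f,cv2.resize(m.astype(np.uint8)*255,None,fx=4,fy=4,interpolation=cv2.INTER_LINEAR)>127) for f,m in items]
    def cost(p):
        a=np.radians(p[2]);Rz=np.array([[np.cos(a),-np.sin(a),0],[np.sin(a),np.cos(a),0],[0,0,1]])
        P=B@Rz.T+[p[0],p[1],0];c=0
        for f,M in Ms:
            S=sil(f,P)>0;c+=1-(S&M).sum()/(S|M).sum()
        return c/len(Ms)
    r=minimize(cost,p0,method="Nelder-Mead",options=dict(initial_simplex=np.array(p0)+np.array([[0,0,0],[12,0,0],[0,12,0],[0,0,8]]),xatol=.1,fatol=1e-4,maxiter=150))
    return r.x,1-r.fun
E
python3 - <<'E'
from h import *
np.set_printoptions(precision=1,suppress=True)
F={n:viewer.grab_frame(n) for n in("scene","top")}
for n,f in F.items():
    print(n,"cam",-np.array(f["R"]).T@f["t"])
    for q,B,z in(("holder_1",box(125,44,20),10),("rack",box(102,293,36,43),18)):
        for r in spotter.trace(f,q)[:5]:
            if r["score"]<.15: continue
            p=onz(f,r["box"][:2],z)
            print(n,q,round(r["score"],2),np.array(r["box"]),p, *fit([(f,r["mask"])],B,[p[0]-(43 if q=="rack" else 0),p[1],0]))
    hsv=cv2.cvtColor(f["pixels"],cv2.COLOR_RGB2HSV)
    m=cv2.inRange(hsv,(100,120,90),(118,255,255));k,l,st,c=cv2.connectedComponentsWithStats(m)
    print([ (st[i],c[i]) for i in range(1,k) if st[i][4]>150])
f=F["top"];g=cv2.resize(f["pixels"][120:310,220:470],None,fx=3.2,fy=3.2,interpolation=cv2.INTER_CUBIC)[:600]
save({"pixels":g},"crop1.png")
E
```

```text
scene cam [-390.5 -731.1  715.7]
scene holder_1 0.68 [353.9 277.4  49.   32.9] [ 355.6 -264.9   10. ] [ 359.2 -268.6   -7.2] 0.9069441054430071
scene holder_1 0.55 [385.6 255.9  25.2  30.6] [ 470.8 -281.    10. ] [ 496.5 -278.6   12.6] 0.6079606961445583
scene rack 0.93 [306.6 180.7  86.3  47.2] [653.1 109.3  18. ] [620.6 112.3   0. ] 0.875720891567517
scene rack 0.32 [385.6 254.4  26.1  30.9] [ 466.3 -283.    18. ] [ 541.7 -178.4  -63. ] 0.165693076614859
[(array([267, 159,  85,  42, 942], dtype=int32), array([312.1, 174.8])), (array([422, 298,  70, 102, 800], dtype=int32), array([454.1, 356.4]))]
top cam [ 348.7  -11.9 1127.4]
top holder_1 0.87 [413.  213.1  19.   39.9] [ 491.3 -294.6   10. ] [ 492.4 -286.8    0.5] 0.8663725760499954
top holder_1 0.67 [409.8 167.1  18.2  39.4] [ 635.4 -290.    10. ] [ 632.9 -287.7   -8.5] 0.8975722990618048
top holder_1 0.6 [406.8 259.6  22.2  41.4] [ 351.6 -270.9   10. ] [ 356.2 -267.4   -9.4] 0.8148082855883649
top rack 0.82 [280.2 159.8  99.7  36.2] [654.4 112.7  18. ] [614.6 105.    2.2] 0.9422454088688923
top rack 0.27 [407.5 167.4  17.   39.9] [ 632.3 -280.9   18. ] [ 582.7 -297.3   46.7] 0.17856185112822276
[(array([ 235,  140,   95,   31, 1866], dtype=int32), array([281.5, 153.9]))]
```

View pics/crop1.png

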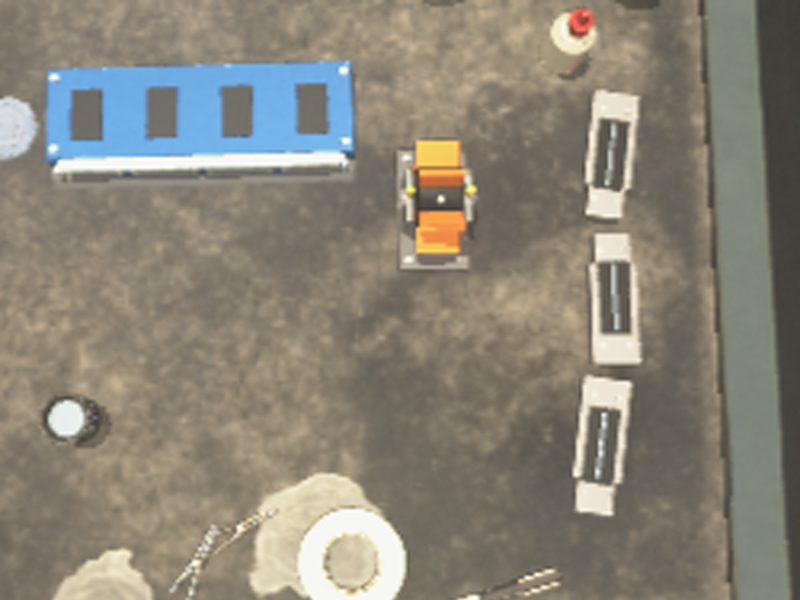

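The crop shows the narrow end at -x for the far holder A, at +x for the middle one B, and at -x for the near one C. I'll confirm each by pinch. Next I'll refine the rack from its roof windows and check the rail height on the right.

```bash
cat > rack.py <<'E'
from h import *
np.set_printoptions(precision=1,suppress=True)
W={};F={}
for n in("top","scene"):
    f=F[n]=viewer.grab_frame(n)
    hsv=cv2.cvtColor(f["pixels"],cv2.COLOR_RGB2HSV)
    m=cv2.inRange(hsv,(98,100,60),(120,255,255));m[220:]=0
    k,l,st,c=cv2.connectedComponentsWithStats(m);i=1+st[1:,4].argmax();m=(l==i).astype(np.uint8)
    cs,_=cv2.findContours(m,cv2.RETR_EXTERNAL,2);hull=cv2.convexHull(max(cs,key=cv2.contourArea))
    hm=np.zeros_like(m);cv2.fillPoly(hm,[hull],1);hm=cv2.erode(hm,np.ones((3,3)))
    d=hm&(hsv[...,2]<125).astype(np.uint8)&(m==0)
    k,l,st,c=cv2.connectedComponentsWithStats(d)
    c=[c[j] for j in range(1,k) if st[j,4]>20];c=sorted(c,key=lambda v:v[0]);W[n]=c
    q=cv2.approxPolyDP(hull,4,True)[:,0]
    print(n,"win",np.array(c),"corners",[(v,onz(f,v+0.,36)) for v in q],"win z36",[onz(f,v,36) for v in c])
if len(W["top"])==len(W["scene"]):
    print("tri",[tri([F["top"],F["scene"]],[a,b]) for a,b in zip(W["top"],W["scene"])])
for h in(0,30,60,90):
    print(h,"top rail",onz(F["top"],(440,214),h),onz(F["top"],(446,214),h),"scene",onz(F["scene"],(450,258),h),onz(F["scene"],(400,312),h))
save({"pixels":cv2.resize(F["scene"]["pixels"][130:340,250:560],None,fx=2.5,fy=2.5,interpolation=cv2.INTER_CUBIC)},"crop2.png")
E
python3 rack.py
```

```text
top win [[247.  155.8]
 [270.4 155.1]
 [293.8 154. ]
 [317.4 153.7]] corners [(array([329, 144], dtype=int32), array([700.3, -37.9,  36. ])), (array([329, 167], dtype=int32), array([627.7, -38. ,  36. ])), (array([235, 170], dtype=int32), array([616.8, 246.9,  36. ])), (array([235, 142], dtype=int32), array([705.1, 250.8,  36. ]))] win z36 [array([661.6, 212.2,  36. ]), array([664.1, 140.9,  36. ]), array([668. ,  69.7,  36. ]), array([669.3,  -2.4,  36. ])]
scene win [[283.5 165.6]
 [301.2 171.4]
 [319.9 177.5]
 [332.1 194.1]
 [339.8 183.7]] corners [(array([267, 168], dtype=int32), array([618.6, 242.4,  36. ])), (array([281, 159], dtype=int32), array([696.7, 251.5,  36. ])), (array([351, 179], dtype=int32), array([716.8, -13.4,  36. ])), (array([350, 189], dtype=int32), array([661.8, -46.8,  36. ])), (array([340, 200], dtype=int32), array([590.8, -60.7,  36. ]))] win z36 [array([663.9, 212.3,  36. ]), array([665.4, 140.3,  36. ]), array([667.5,  68.5,  36. ]), array([605.4, -22.8,  36. ]), array([671. ,  -3.6,  36. ])]
0 top rail [ 490.2 -380.     0. ] [ 490.3 -398.4    0. ] scene [ 570.8 -405.5    0. ] [ 328.8 -399.9    0. ]
30 top rail [ 486.4 -370.2   30. ] [ 486.5 -388.2   30. ] scene [ 530.5 -419.2   30. ] [ 298.6 -413.8   30. ]
60 top rail [ 482.7 -360.4   60. ] [ 482.8 -377.9   60. ] scene [ 490.2 -432.8   60. ] [ 268.5 -427.7   60. ]
90 top rail [ 478.9 -350.6   90. ] [ 479.  -367.6   90. ] scene [ 449.9 -446.5   90. ] [ 238.3 -441.6   90. ]
```

View pics/crop2.png

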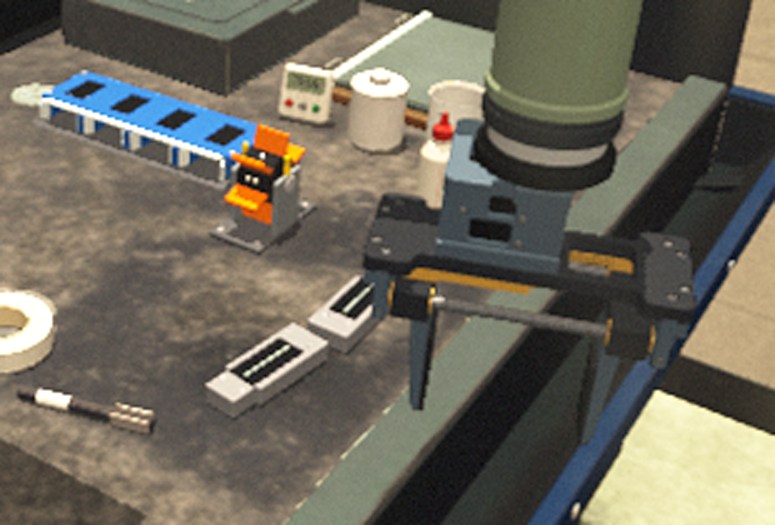

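The roof windows from both views agree: rack yaw is about 2°, and the bay lines cross x≈665 at y = 212, 141, 69 and -3. The rail is flush with the table. Starting towards holder A.

Call:
apply_moves(
  delta_pos=[
    [0.95, 0.52, 0],
    [0.95, 0.52, 0],
    [0.95, 0.52, 0],
    [0.95, 0.52, 0],
    [0.95, 0.52, 0],
  ],
  rot=[
    [0, 0, -0.33],
    [0, 0, -0.33],
    [0, 0, -0.33],
    [0, 0, -0.33],
    [0, 0, -0.33],
  ],
  hand=[1, 1, 1, 1, 1],
)

```text
time_s: 1.82
ee_pos: [312.2, -476.7, 214.0]
ee_rot: [-180.0, -0.1, -8.5]
force: [0.1, -0.4, 0.3]
gripper_width: 91.6
gripper_force: 0.0
```

Call:
apply_moves(
  delta_pos=[
    [0.95, 0.52, 0],
    [0.95, 0.52, 0],
    [0.95, 0.52, 0],
    [0.95, 0.52, 0],
    [0.95, 0.52, 0],
  ],
  rot=[
    [0, 0, 0],
    [0, 0, 0],
    [0, 0, 0],
    [0, 0, 0],
    [0, 0, 0],
  ],
  hand=[1, 1, 1, 1, 1],
)

```text
time_s: 2.23
ee_pos: [424.6, -415.4, 213.7]
ee_rot: [180.0, 0.0, -8.2]
force: [0.4, 0.1, -0.6]
gripper_width: 91.1
gripper_force: 0.0
```

Call:
apply_moves(
  delta_pos=[
    [0.95, 0.52, 0],
    [0.95, 0.52, 0],
    [0.95, 0.52, 0],
    [0.95, 0.52, 0],
    [0.95, 0.52, 0],
  ],
  rot=[
    [0, 0, 0],
    [0, 0, 0],
    [0, 0, 0],
    [0, 0, 0],
    [0, 0, 0],
  ],
  hand=[0.8, 0.8, 0.8, 0.8, 0.8],
)

```text
time_s: 2.65
ee_pos: [537.7, -353.8, 213.4]
ee_rot: [180.0, 0.1, -8.3]
force: [-0.6, -0.7, -0.3]
gripper_width: 73.2
gripper_force: 0.0
```

```bash
cat > hold.py <<'E'
from h import *
np.set_printoptions(precision=1,suppress=True)
D={}
for n in("scene","top"):
    f=viewer.grab_frame(n);D[n]=f
    for r in spotter.trace(f,"holder_1")[:6]:
        if r["score"]<.25: continue
        p=onz(f,r["box"][:2],10);x,s=fit([(f,r["mask"])],box(125,44,20),[p[0],p[1],0])
        print(n,round(r["score"],2),np.array(r["box"]),x,round(s,2))
E
python3 hold.py
```

```text
scene 0.88 [419.2 228.6  38.3  32.4] [ 642.4 -288.7   -7. ] 0.9
scene 0.87 [391.4 253.2  35.   37.6] [ 498.7 -286.2    3.7] 0.85
scene 0.86 [354.7 277.4  44.6  34. ] [ 361.3 -269.9   -5.2] 0.89
top 0.92 [414.7 213.6  19.4  42.1] [ 490.4 -285.7    1.7] 0.83
top 0.77 [405.9 257.6  24.1  46.2] [ 356.7 -269.1   -8.9] 0.85
top 0.57 [409.2 167.6  18.9  43.8] [ 631.5 -288.7   -7.6] 0.9
```

Call:
apply_moves(
  delta_pos=[
    [0.91, 0.53, 0],
    [0.91, 0.53, 0],
    [0.91, 0.53, 0],
    [0.91, 0.53, -0.4],
    [0.91, 0.53, -0.8],
    [0.91, 0.53, -0.8],
    [0.91, 0.53, -0.8],
  ],
  rot=[
    [0, 0, 0],
    [0, 0, 0],
    [0, 0, 0],
    [0, 0, 0],
    [0, 0, 0],
    [0, 0, 0],
    [0, 0, 0],
  ],
  hand=[0.8, 0.8, 0.8, 0.8, 0.8, 0.8, 0.8],
)

```text
time_s: 3.43
ee_pos: [642.7, -290.0, 112.8]
ee_rot: [-179.9, 0.6, -8.6]
force: [-1.1, 0.2, 0.2]
gripper_width: 73.1
gripper_force: 0.0
```

Call:
apply_moves(
  delta_pos=[
    [0, 0, -0.3],
    [0, 0, -0.6],
    [0, 0, -0.8],
    [0, 0, -0.94],
    [0, 0, -0.94],
    [0, 0, -0.94],
  ],
  rot=[
    [0, 0, 0],
    [0, 0, 0],
    [0, 0, 0],
    [0, 0, 0],
    [0, 0, 0],
    [0, 0, 0],
  ],
  hand=[0.8, 0.8, 0.8, 0.8, 0.8, 0.8],
)

```text
time_s: 3.93
ee_pos: [646.6, -291.4, 6.4]
ee_rot: [180.0, -0.1, -8.6]
force: [0.9, -0.2, 0.4]
gripper_width: 73.4
gripper_force: 0.0
```

Call:
apply_moves(
  delta_pos=[
    [0, 0, 0],
    [0, 0, 0],
    [0, 0, 0],
    [0, 0, 0],
    [0, 0, 0],
    [0, 0, 0],
    [0, 0, 0],
    [0, 0, 0],
  ],
  rot=[
    [0, 0, 0],
    [0, 0, 0],
    [0, 0, 0],
    [0, 0, 0],
    [0, 0, 0],
    [0, 0, 0],
    [0, 0, 0],
    [0, 0, 0],
  ],
  hand=[0.4, 0.3, 0.3, 0.3, 0.3, 0.3, 0.3, 0.3],
  newtons=35,
)

```text
time_s: 4.6
ee_pos: [647.1, -290.4, 6.3]
ee_rot: [179.9, -0.1, -8.5]
force: [-0.6, 0.1, 6.1]
gripper_width: 43.6
gripper_force: 34.9
```

Call:
apply_moves(
  delta_pos=[
    [0, 0, 0.2],
    [0, 0, 0.5],
    [0, 0, 0.8],
    [0, 0, 1],
    [0, 0, 1],
    [0, 0, 1],
  ],
  rot=[
    [0, 0, 0],
    [0, 0, 0],
    [0, 0, 0],
    [0, 0, 0],
    [0, 0, 0],
    [0, 0, 0],
  ],
  hand=[0.3, 0.3, 0.3, 0.3, 0.3, 0.3],
)

```text
time_s: 5.1
ee_pos: [647.2, -290.0, 126.4]
ee_rot: [180.0, -0.1, -8.5]
force: [-1.2, 0.0, -1.2]
gripper_width: 43.9
gripper_force: 34.9
```

Call:
apply_moves(
  delta_pos=[
    [0, 0, 0.25],
    [-0.21, 0.83, 0.25],
    [-0.21, 0.83, 0.25],
    [-0.21, 0.83, 0.25],
    [-0.21, 0.83, 0.25],
    [-0.21, 0.83, 0.25],
    [-0.21, 0.83, 0.25],
  ],
  rot=[
    [0, 0, 0],
    [0, 0, 0.443],
    [0, 0, 0.443],
    [0, 0, 0.443],
    [0, 0, 0.443],
    [0, 0, 0.443],
    [0, 0, 0.443],
  ],
  hand=[0.3, 0.3, 0.3, 0.3, 0.3, 0.3, 0.3],
)

```text
time_s: 5.68
ee_pos: [620.0, -189.1, 152.4]
ee_rot: [-179.8, 0.2, 29.9]
force: [-0.5, 0.7, -1.1]
gripper_width: 43.5
gripper_force: 34.9
```

Call:
apply_moves(
  delta_pos=[
    [-0.21, 0.83, 0],
    [-0.21, 0.83, 0],
    [-0.21, 0.83, 0],
    [-0.21, 0.83, 0],
    [-0.21, 0.83, 0],
    [-0.21, 0.83, 0],
  ],
  rot=[
    [0, 0, 0.443],
    [0, 0, 0.443],
    [0, 0, 0.443],
    [0, 0, 0.443],
    [0, 0, 0.443],
    [0, 0, 0.443],
  ],
  hand=[0.3, 0.3, 0.3, 0.3, 0.3, 0.3],
)

```text
time_s: 6.18
ee_pos: [594.6, -89.7, 152.5]
ee_rot: [-179.7, 0.1, 68.0]
force: [0.8, -0.1, -0.9]
gripper_width: 43.8
gripper_force: 34.9
```

Call:
apply_moves(
  delta_pos=[
    [-0.21, 0.83, 0],
    [-0.21, 0.83, 0],
    [-0.21, 0.83, 0],
    [-0.21, 0.83, 0],
    [-0.21, 0.83, 0],
    [-0.21, 0.83, 0],
  ],
  rot=[
    [0, 0, 0.443],
    [0, 0, 0.443],
    [0, 0, 0.443],
    [0, 0, 0.443],
    [0, 0, 0.443],
    [0, 0, 0.443],
  ],
  hand=[0.3, 0.3, 0.3, 0.3, 0.3, 0.3],
)

```text
time_s: 6.68
ee_pos: [569.3, 9.6, 152.6]
ee_rot: [-179.7, -0.1, 106.1]
force: [0.5, -0.3, -0.7]
gripper_width: 43.7
gripper_force: 34.9
```

Call:
apply_moves(
  delta_pos=[
    [-0.21, 0.83, 0],
    [-0.21, 0.83, 0],
    [-0.21, 0.83, 0],
    [-0.21, 0.83, 0],
    [-0.21, 0.83, 0],
    [-0.21, 0.83, 0],
  ],
  rot=[
    [0, 0, 0.443],
    [0, 0, 0.443],
    [0, 0, 0.443],
    [0, 0, 0.443],
    [0, 0, 0.443],
    [0, 0, 0.443],
  ],
  hand=[0.3, 0.3, 0.3, 0.3, 0.3, 0.3],
)

```text
time_s: 7.18
ee_pos: [544.0, 108.9, 152.6]
ee_rot: [-179.8, -0.2, 144.2]
force: [-0.5, 0.5, -1.0]
gripper_width: 43.4
gripper_force: 34.9
```

Call:
apply_moves(
  delta_pos=[
    [-0.21, 0.83, 0],
    [-0.21, 0.83, 0],
    [-0.21, 0.83, 0],
    [-0.21, 0.83, 0],
    [-0.21, 0.83, 0],
    [-0.21, 0.83, 0],
  ],
  rot=[
    [0, 0, 0.443],
    [0, 0, 0.443],
    [0, 0, 0.443],
    [0, 0, 0.443],
    [0, 0, 0.443],
    [0, 0, 0.443],
  ],
  hand=[0.3, 0.3, 0.3, 0.3, 0.3, 0.3],
)

```text
time_s: 7.68
ee_pos: [518.8, 208.2, 152.5]
ee_rot: [-179.9, -0.3, -177.8]
force: [-1.2, -0.6, -1.9]
gripper_width: 43.9
gripper_force: 34.9
```

Call:
apply_moves(
  delta_pos=[
    [0, 0, -0.3],
    [0, 0, -0.6],
    [0, 0, -0.9],
    [0, 0, -1],
    [0, 0, -1],
    [0, 0, -1],
  ],
  rot=[
    [0, 0, 0],
    [0, 0, 0],
    [0, 0, 0],
    [0, 0, 0],
    [0, 0, 0],
    [0, 0, 0],
  ],
  hand=[0.3, 0.3, 0.3, 0.3, 0.3, 0.3],
)

```text
time_s: 8.18
ee_pos: [519.2, 207.5, 33.2]
ee_rot: [-179.9, -0.3, -178.1]
force: [1.2, 0.3, -0.7]
gripper_width: 44.0
gripper_force: 34.9
```

```bash
python3 - <<'E'
from h import *
np.set_printoptions(precision=1,suppress=True)
f=viewer.grab_frame("scene");g=viewer.grab_frame("top")
a=cv2.resize(f["pixels"][140:270,200:360],None,fx=3.5,fy=3.5,interpolation=cv2.INTER_CUBIC)[:455,:400]
a=cv2.resize(f["pixels"][130:290,200:330],None,fx=3,fy=3,interpolation=cv2.INTER_CUBIC)
b=cv2.resize(g["pixels"][120:280,215:345],None,fx=3,fy=3,interpolation=cv2.INTER_CUBIC)
save({"pixels":np.hstack([a,b])},"c3.png")
for n,F in(("s",f),("t",g)):
    for r in spotter.trace(F,"holder_1")[:6]:
        print(n,r["score"],np.array(r["box"]),onz(F,r["box"][:2],36))
E
```

```text
s 0.91 [391.9 250.7  36.9  37.2] [ 466.1 -299.    36. ]
s 0.73 [255.  182.1  39.3  24.1] [525.4 205.6  36. ]
t 0.8 [407.1 260.3  18.9  42.8] [ 349.5 -265.6   36. ]
t 0.79 [413.6 213.   16.1  39.8] [ 488.3 -289.8   36. ]
```

View pics/c3.png

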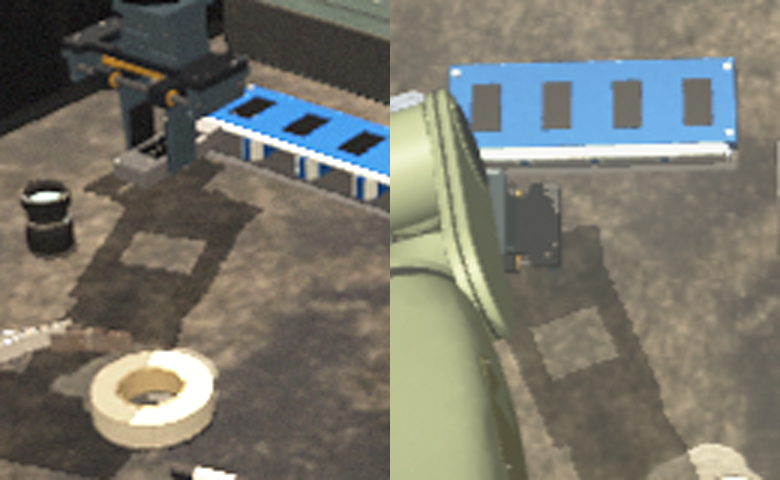

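Call:
apply_moves(
  delta_pos=[
    [0, 0, -0.1],
    [0, 0, -0.175],
    [0, 0, -0.175],
    [0.1, 0.003, -0.175],
    [0.2, 0.006, -0.175],
    [0.28, 0.01, -0.175],
    [0.36, 0.013, -0.175],
    [0.44, 0.015, -0.175],
    [0.5, 0.018, -0.175],
    [0.5, 0.018, -0.175],
  ],
  rot=[
    [0, 0, 0],
    [0, 0, 0],
    [0, 0, 0],
    [0, 0, 0],
    [0, 0, 0],
    [0, 0, 0],
    [0, 0, 0],
    [0, 0, 0],
    [0, 0, 0],
    [0, 0, 0],
  ],
  hand=[0.3, 0.3, 0.3, 0.3, 0.3, 0.3, 0.3, 0.3, 0.3, 0.3],
)

```text
time_s: 9.22
ee_pos: [582.6, 210.3, 14.1]
ee_rot: [180.0, 0.1, -178.1]
force: [0.2, -0.7, -1.7]
gripper_width: 44.0
gripper_force: 3.5
```

The grip slackened briefly, but the width is still 44. I'll release and regrip at the tail, which doubles as the pinch test, then push it home.

Call:
apply_moves(
  delta_pos=[
    [0, 0, -0.03],
    [0, 0, -0.05],
    [0, 0, -0.05],
    [-0.15, -0.005, -0.07],
    [-0.32, -0.011, -0.07],
    [-0.32, -0.011, -0.07],
    [-0.32, -0.011, -0.07],
  ],
  rot=[
    [0, 0, 0],
    [0, 0, 0],
    [0, 0, 0],
    [0, 0, 0],
    [0, 0, 0],
    [0, 0, 0],
    [0, 0, 0],
  ],
  hand=[0.6, 0.62, 0.62, 0.62, 0.62, 0.62, 0.62],
)

```text
time_s: 9.8
ee_pos: [541.9, 209.0, 6.3]
ee_rot: [180.0, 0.1, -178.1]
force: [0.6, -0.1, -0.0]
gripper_width: 56.2
gripper_force: 0.0
```

Call:
apply_moves(
  delta_pos=[
    [0, 0, 0],
    [0, 0, 0],
    [0, 0, 0],
    [0, 0, 0],
    [0, 0, 0],
    [0, 0, 0.04],
    [0, 0, 0.04],
  ],
  rot=[
    [0, 0, 0],
    [0, 0, 0],
    [0, 0, 0],
    [0, 0, 0],
    [0, 0, 0],
    [0, 0, 0],
    [0, 0, 0],
  ],
  hand=[0.3, 0.3, 0.3, 0.3, 0.3, 0.3, 0.3],
  newtons=35,
)

```text
time_s: 10.38
ee_pos: [542.1, 208.8, 10.6]
ee_rot: [180.0, -0.0, -178.1]
force: [1.2, 1.2, -3.7]
gripper_width: 43.5
gripper_force: 35.0
```

Call:
apply_moves(
  delta_pos=[
    [0.1, 0.003, 0],
    [0.2, 0.007, 0],
    [0.25, 0.009, 0],
    [0.3, 0.0105, 0],
    [0.3, 0.0105, 0],
  ],
  rot=[
    [0, 0, 0],
    [0, 0, 0],
    [0, 0, 0],
    [0, 0, 0],
    [0, 0, 0],
  ],
  hand=[0.3, 0.3, 0.3, 0.3, 0.3],
)

```text
time_s: 10.8
ee_pos: [579.0, 210.1, 10.2]
ee_rot: [180.0, 0.0, -178.1]
force: [1.7, 0.9, -3.1]
gripper_width: 43.5
gripper_force: 35.0
```

Call:
apply_moves(
  delta_pos=[
    [0.03, 0.001, 0],
    [0.06, 0.002, 0],
    [0.09, 0.003, 0],
    [0.09, 0.003, 0],
  ],
  rot=[
    [0, 0, 0],
    [0, 0, 0],
    [0, 0, 0],
    [0, 0, 0],
  ],
  hand=[0.3, 0.3, 0.3, 0.3],
)

```text
time_s: 11.13
ee_pos: [585.0, 210.2, 9.9]
ee_rot: [-180.0, -0.5, -178.2]
force: [-9.9, 2.0, 2.2]
gripper_width: 43.3
gripper_force: 35.0
```

Call:
apply_moves(
  delta_pos=[
    [0.02, 0.001, 0],
    [0.04, 0.001, 0],
    [0.04, 0.001, 0],
  ],
  rot=[
    [0, 0, 0],
    [0, 0, 0],
    [0, 0, 0],
  ],
  hand=[0.3, 0.3, 0.3],
)

```text
time_s: 11.38
ee_pos: [585.2, 210.2, 9.3]
ee_rot: [-179.9, -1.1, -178.2]
force: [-18.0, 2.5, 6.1]
gripper_width: 43.8
gripper_force: 35.0
```

Call:
apply_moves(
  delta_pos=[
    [-0.04, 0, 0],
    [-0.04, 0, 0],
    [-0.04, 0, 0],
    [-0.2, 0, 0],
    [-0.6, 0, 0.1],
    [-0.7, 0, 0.6],
    [-0.7, 0, 1],
    [-0.7, -0.3, 1],
    [-0.7, -0.9, 1],
    [-0.7, -0.9, 1],
  ],
  rot=[
    [0, 0, 0],
    [0, 0, 0],
    [0, 0, 0],
    [0, 0, 0],
    [0, 0, 0],
    [0, 0, 0],
    [0, 0, 0],
    [0, 0, 0],
    [0, 0, 0],
    [0, 0, 0],
  ],
  hand=[0.6, 0.62, 0.62, 0.62, 0.62, 0.62, 0.62, 0.62, 0.8, 0.8],
)

```text
time_s: 12.22
ee_pos: [512.0, 101.3, 133.7]
ee_rot: [180.0, 0.4, -178.0]
force: [-0.7, -0.2, -0.1]
gripper_width: 67.1
gripper_force: 0.0
```

```bash
cat > look.py <<'E'
import sys
from h import *
np.set_printoptions(precision=1,suppress=True)
f=viewer.grab_frame("scene");g=viewer.grab_frame("top")
a=cv2.resize(f["pixels"][140:240,230:360],None,fx=5,fy=5,interpolation=cv2.INTER_CUBIC)
# home-outline corners of the tail end (top edge z=24) for bays
O=np.array([615.,138.]);ex=np.array([.9994,.035]);ey=np.array([-.035,.9994])
for by in(72.6,0.9):
  pass
for b,y in((1,108),(2,36),(3,-36),(4,-108)):
    for n,F in(("s",f),("t",g)):
        pass
save({"pixels":a},sys.argv[1])
for n,F in(("s",f),("t",g)):
    for r in spotter.trace(F,"holder_1")[:6]:
        if r["score"]<.2: continue
        m=r["mask"];ys,xs=np.nonzero(m)
        P=np.array([onz(F,(x,y),24) for x,y in zip(xs,ys)])
        print(n,round(r["score"],2),np.array(r["box"]),"z24 min x %.0f max %.0f ymean %.0f"%(np.percentile(P[:,0],3),np.percentile(P[:,0],97),P[:,1].mean()))
        if P[:,0].mean()<560 or P[:,1].mean()<-150:
            p=onz(F,r["box"][:2],10);print("   fit",*fit([(F,m)],box(125,44,20),[p[0],p[1],0]))
E
python3 look.py l1.png
```

```text
s 0.86 [390.5 251.4  36.7  33.5] z24 min x 415 max 544 ymean -295
   fit [ 498.7 -285.3    0.8] 0.8621902602986008
s 0.76 [270.8 180.5  20.9  15.4] z24 min x 557 max 622 ymean 201
s 0.75 [353.3 278.5  46.   33.6] z24 min x 283 max 410 ymean -279
   fit [ 361.7 -269.6   -6.6] 0.8877093943670614
t 0.98 [413.7 214.3  16.   42.4] z24 min x 433 max 545 ymean -284
   fit [ 490.1 -286.5    0.3] 0.8487966195112989
t 0.81 [408.5 260.3  19.3  41.8] z24 min x 299 max 412 ymean -267
   fit [ 355.2 -268.9  -10.3] 0.903369630455286
t 0.36 [282.  158.3 100.   38.8] z24 min x 605 max 716 ymean 63
```

View pics/l1.png

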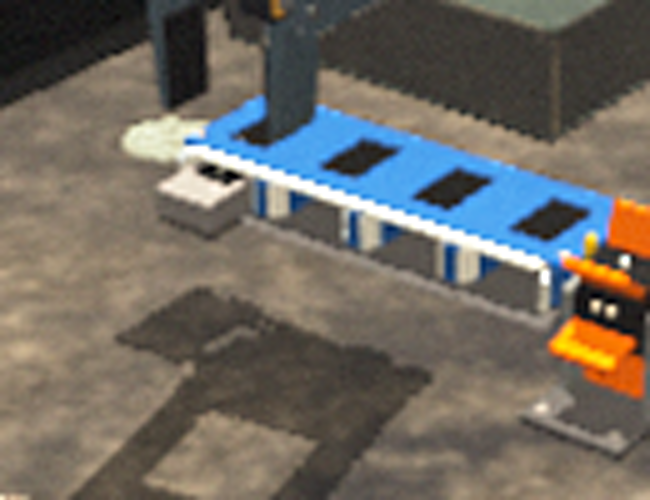

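```bash
python3 - <<'E'
from h import *
np.set_printoptions(precision=1,suppress=True)
f=viewer.grab_frame("scene")
for p in((262,178),(271.6,182.4)):print(onz(f,p,24))
# white roof front edge, scene crop: (190,150)->(548,268)
for p in((268,169.5),(339,193.5)):print("roof",onz(f,p,36))
for tx in(555,580):
  print(tx,[ (proj(f,(tx,y,z))-[230,140])*5 for y,z in((231,24),(187,24),(231,4),(187,4))])
m=[r for r in spotter.trace(f,"holder_1") if r["box"][0]<300][0]["mask"]
for tx in range(550,600,5):
  P=np.array([[x,y,z] for x in(tx,622) for y in(231-.035*0,187) for z in(4,24)],float)
  S=cv2.resize(sil(f,P),(640,400),interpolation=cv2.INTER_AREA)>0;M=m.copy()
  print(tx,round((S&M).sum()/(S|M).sum(),2))
E
```

```text
[574.6 223.9  24. ]
[570.7 180.4  24. ]
roof [612.6 232.6  36. ]
roof [620.  -36.7  36. ]
555 [array([129.8, 198.4]), array([182.5, 218.5]), array([131.8, 227. ]), array([184.3, 247.4])]
580 [array([157.6, 183.7]), array([210.1, 203.4]), array([159.4, 212.1]), array([211.7, 232. ])]
550 0.49
555 0.52
560 0.55
565 0.59
570 0.63
575 0.68
580 0.73
585 0.79
590 0.75
595 0.69
```

Call:
apply_moves(
  delta_pos=[
    [-0.14, -0.81, 0],
    [-0.14, -0.81, 0],
    [-0.14, -0.81, 0],
    [-0.14, -0.81, 0],
  ],
  rot=[
    [0, 0, 0],
    [0, 0, 0],
    [0, 0, 0],
    [0, 0, 0],
  ],
  hand=[0.8, 0.8, 0.8, 0.8],
)

```text
time_s: 12.85
ee_pos: [492.8, 3.9, 130.3]
ee_rot: [-180.0, -0.0, -178.2]
force: [0.1, -0.5, 0.2]
gripper_width: 73.0
gripper_force: 0.0
```

Call:
apply_moves(
  delta_pos=[
    [-0.14, -0.81, 0],
    [-0.14, -0.81, 0],
    [-0.14, -0.81, 0],
    [-0.14, -0.81, 0],
  ],
  rot=[
    [0, 0, 0],
    [0, 0, 0],
    [0, 0, 0],
    [0, 0, 0],
  ],
  hand=[0.8, 0.8, 0.8, 0.8],
)

```text
time_s: 13.18
ee_pos: [476.8, -92.9, 130.4]
ee_rot: [-180.0, 0.0, -178.2]
force: [-1.3, 0.8, 0.3]
gripper_width: 73.2
gripper_force: 0.0
```

Call:
apply_moves(
  delta_pos=[
    [-0.14, -0.81, 0],
    [-0.14, -0.81, 0],
    [-0.14, -0.81, 0],
    [-0.14, -0.81, 0],
  ],
  rot=[
    [0, 0, 0],
    [0, 0, 0],
    [0, 0, 0],
    [0, 0, 0],
  ],
  hand=[0.8, 0.8, 0.8, 0.8],
)

```text
time_s: 13.52
ee_pos: [460.5, -190.0, 130.5]
ee_rot: [-180.0, 0.0, -178.2]
force: [-0.4, 1.4, 0.1]
gripper_width: 73.1
gripper_force: 0.0
```

Call:
apply_moves(
  delta_pos=[
    [-0.12, -0.81, 0],
    [-0.12, -0.81, 0],
    [-0.12, -0.81, -0.2],
    [-0.12, -0.81, -0.5],
    [-0.12, -0.81, -0.5],
  ],
  rot=[
    [0, 0, 0],
    [0, 0, 0],
    [0, 0, 0],
    [0, 0, 0],
    [0, 0, 0],
  ],
  hand=[0.8, 0.8, 0.8, 0.8, 0.8],
)

```text
time_s: 13.93
ee_pos: [442.7, -282.5, 65.4]
ee_rot: [179.6, -0.5, -178.1]
force: [-0.7, 1.4, -1.1]
gripper_width: 72.7
gripper_force: 0.0
```

```bash
python3 hold.py
```

```text
scene 0.84 [353.2 279.2  50.5  32.8] [ 359.7 -269.    -8.3] 0.92
scene 0.72 [392.5 254.3  40.3  31.8] [ 498.3 -285.6    1. ] 0.77
scene 0.48 [270.4 180.6  21.8  16.3] [637.2 233.3  27.9] 0.46
top 0.79 [411.8 212.4  19.5  38.3] [ 495.7 -287.5    3.8] 0.52
top 0.73 [403.  260.6  13.   39.8] [ 356.9 -257.    -2.8] 0.49
top 0.61 [247.1 180.8  12.2  10.8] [597.9 212.2   7.1] 0.28
```

Call:
apply_moves(
  delta_pos=[
    [0.02, 0, -0.2],
    [0.02, 0, -0.4],
    [0.02, 0, -0.54],
    [0.02, 0, -0.54],
    [0.02, 0, -0.54],
  ],
  rot=[
    [0, 0, -0.005],
    [0, 0, -0.005],
    [0, 0, -0.005],
    [0, 0, -0.005],
    [0, 0, -0.005],
  ],
  hand=[0.8, 0.8, 0.8, 0.8, 0.8],
)

```text
time_s: 14.55
ee_pos: [448.5, -285.9, 6.9]
ee_rot: [-180.0, 0.1, -178.5]
force: [0.1, -0.7, 0.6]
gripper_width: 73.1
gripper_force: 0.0
```

Call:
apply_moves(
  delta_pos=[
    [0, 0, 0],
    [0, 0, 0],
    [0, 0, 0],
    [0, 0, 0],
    [0, 0, 0],
    [0, 0, 0],
    [0, 0, 0],
  ],
  rot=[
    [0, 0, 0],
    [0, 0, 0],
    [0, 0, 0],
    [0, 0, 0],
    [0, 0, 0],
    [0, 0, 0],
    [0, 0, 0],
  ],
  hand=[0.4, 0.3, 0.3, 0.3, 0.3, 0.3, 0.3],
  newtons=40,
)

```text
time_s: 15.13
ee_pos: [447.9, -286.7, 6.6]
ee_rot: [-179.9, 0.1, -178.5]
force: [0.6, -0.0, 6.7]
gripper_width: 44.0
gripper_force: 39.8
```

Call:
apply_moves(
  delta_pos=[
    [0, 0, 0.2],
    [0, 0, 0.5],
    [0, 0, 0.8],
    [0, 0, 1],
    [0, 0, 1],
  ],
  rot=[
    [0, 0, 0],
    [0, 0, 0],
    [0, 0, 0],
    [0, 0, 0],
    [0, 0, 0],
  ],
  hand=[0.3, 0.3, 0.3, 0.3, 0.3],
)

```text
time_s: 15.55
ee_pos: [450.1, -288.0, 130.8]
ee_rot: [-179.7, 0.5, -178.6]
force: [0.6, -2.3, -0.4]
gripper_width: 43.6
gripper_force: 39.8
```

Call:
apply_moves(
  delta_pos=[
    [0, 0, 0.2],
    [0.07, 0.4, 0.2],
    [0.07, 0.88, 0.2],
    [0.07, 0.88, 0.2],
    [0.07, 0.88, 0.2],
  ],
  rot=[
    [0, 0, 0],
    [0, 0, 0],
    [0, 0, 0],
    [0, 0, 0],
    [0, 0, 0],
  ],
  hand=[0.3, 0.3, 0.3, 0.3, 0.3],
)

```text
time_s: 15.97
ee_pos: [454.0, -176.3, 148.3]
ee_rot: [179.8, -0.2, -178.4]
force: [-0.1, 0.9, -1.6]
gripper_width: 43.9
gripper_force: 39.8
```

Call:
apply_moves(
  delta_pos=[
    [0.07, 0.88, 0],
    [0.07, 0.88, 0],
    [0.07, 0.88, 0],
    [0.07, 0.88, 0],
  ],
  rot=[
    [0, 0, 0.005],
    [0, 0, 0.005],
    [0, 0, 0.005],
    [0, 0, 0.005],
  ],
  hand=[0.3, 0.3, 0.3, 0.3],
)

```text
time_s: 16.3
ee_pos: [463.4, -71.9, 148.5]
ee_rot: [179.9, -0.1, -177.9]
force: [0.5, 0.3, -1.8]
gripper_width: 44.3
gripper_force: 39.8
```

Call:
apply_moves(
  delta_pos=[
    [0.07, 0.88, 0],
    [0.07, 0.88, 0],
    [0.07, 0.88, 0],
    [0.07, 0.88, 0],
  ],
  rot=[
    [0, 0, 0],
    [0, 0, 0],
    [0, 0, 0],
    [0, 0, 0],
  ],
  hand=[0.3, 0.3, 0.3, 0.3],
)

```text
time_s: 16.63
ee_pos: [472.7, 33.1, 148.8]
ee_rot: [179.9, -0.1, -177.9]
force: [1.0, -1.0, -1.4]
gripper_width: 43.9
gripper_force: 39.8
```

Call:
apply_moves(
  delta_pos=[
    [0.07, 0.88, 0],
    [0.07, 0.88, 0],
    [0.07, 0.88, 0],
    [0.07, 0.88, 0],
    [0.07, 0.88, 0],
  ],
  rot=[
    [0, 0, 0],
    [0, 0, 0],
    [0, 0, 0],
    [0, 0, 0],
    [0, 0, 0],
  ],
  hand=[0.3, 0.3, 0.3, 0.3, 0.3],
)

```text
time_s: 17.05
ee_pos: [481.0, 135.6, 148.8]
ee_rot: [-179.9, -0.1, -178.0]
force: [-0.8, -0.1, -1.6]
gripper_width: 43.8
gripper_force: 39.8
```

Call:
apply_moves(
  delta_pos=[
    [0, 0, -0.3],
    [0, 0, -0.6],
    [0, 0, -0.9],
    [0, 0, -1],
    [0, 0, -1],
    [0, 0, -1],
  ],
  rot=[
    [0, 0, 0],
    [0, 0, 0],
    [0, 0, 0],
    [0, 0, 0],
    [0, 0, 0],
    [0, 0, 0],
  ],
  hand=[0.3, 0.3, 0.3, 0.3, 0.3, 0.3],
)

```text
time_s: 17.55
ee_pos: [480.9, 134.5, 29.2]
ee_rot: [-180.0, -0.1, -178.2]
force: [-0.1, 0.1, -0.5]
gripper_width: 43.8
gripper_force: 39.8
```

Call:
apply_moves(
  delta_pos=[
    [0, 0, -0.08],
    [0, 0, -0.146],
    [0, 0, -0.146],
    [0.1, 0.0035, -0.146],
    [0.2, 0.007, -0.146],
    [0.3, 0.0105, -0.146],
    [0.4, 0.014, -0.146],
    [0.5, 0.0175, -0.146],
    [0.5, 0.0175, -0.146],
  ],
  rot=[
    [0, 0, 0],
    [0, 0, 0],
    [0, 0, 0],
    [0, 0, 0],
    [0, 0, 0],
    [0, 0, 0],
    [0, 0, 0],
    [0, 0, 0],
    [0, 0, 0],
  ],
  hand=[0.3, 0.3, 0.3, 0.3, 0.3, 0.3, 0.3, 0.3, 0.3],
)

```text
time_s: 18.3
ee_pos: [544.2, 138.7, 13.0]
ee_rot: [180.0, 0.3, -178.1]
force: [-0.1, -0.6, -1.2]
gripper_width: 44.2
gripper_force: 39.8
```

Call:
apply_moves(
  delta_pos=[
    [0.1, 0.0035, 0],
    [0.2, 0.007, 0],
    [0.27, 0.0105, 0],
    [0.34, 0.012, 0],
    [0.34, 0.012, 0],
  ],
  rot=[
    [0, 0, 0],
    [0, 0, 0],
    [0, 0, 0],
    [0, 0, 0],
    [0, 0, 0],
  ],
  hand=[0.3, 0.3, 0.3, 0.3, 0.3],
)

```text
time_s: 18.72
ee_pos: [583.4, 140.0, 12.5]
ee_rot: [180.0, 0.1, -178.1]
force: [0.3, 1.5, -1.7]
gripper_width: 43.6
gripper_force: 39.8
```

Call:
apply_moves(
  delta_pos=[
    [0, 0, 0],
    [0, 0, 0],
    [0, 0, 0],
    [-0.1, -0.01, -0.02],
    [-0.1, -0.01, -0.02],
    [-0.1, -0.01, -0.02],
  ],
  rot=[
    [0, 0, 0],
    [0, 0, 0],
    [0, 0, 0],
    [0, 0, 0],
    [0, 0, 0],
    [0, 0, 0],
  ],
  hand=[0.6, 0.6, 0.6, 0.6, 0.6, 0.6],
)

```text
time_s: 19.22
ee_pos: [569.2, 138.4, 10.0]
ee_rot: [-180.0, -0.0, -178.1]
force: [0.6, -1.0, 0.9]
gripper_width: 54.4
gripper_force: 0.0
```

Call:
apply_moves(
  delta_pos=[
    [0, 0, 0],
    [0, 0, 0],
    [0, 0, 0],
    [0, 0, 0],
    [0, 0, 0],
  ],
  rot=[
    [0, 0, 0],
    [0, 0, 0],
    [0, 0, 0],
    [0, 0, 0],
    [0, 0, 0],
  ],
  hand=[0.3, 0.3, 0.3, 0.3, 0.3],
)

```text
time_s: 19.63
ee_pos: [570.4, 138.6, 10.1]
ee_rot: [180.0, 0.1, -178.1]
force: [0.7, -0.0, 1.8]
gripper_width: 43.5
gripper_force: 40.0
```

Call:
apply_moves(
  delta_pos=[
    [0.04, 0.001, 0],
    [0.08, 0.002, 0],
    [0.1, 0.003, 0],
    [0.12, 0.003, 0],
    [0.12, 0.003, 0],
  ],
  rot=[
    [0, 0, 0],
    [0, 0, 0],
    [0, 0, 0],
    [0, 0, 0],
    [0, 0, 0],
  ],
  hand=[0.3, 0.3, 0.3, 0.3, 0.3],
)

```text
time_s: 20.05
ee_pos: [581.7, 138.8, 10.1]
ee_rot: [-180.0, -0.4, -178.1]
force: [-8.7, 0.9, 9.9]
gripper_width: 43.7
gripper_force: 40.0
```

Call:
apply_moves(
  delta_pos=[
    [0.02, 0, 0],
    [0.04, 0.001, 0],
    [0.06, 0.001, 0],
    [0.06, 0.001, 0],
  ],
  rot=[
    [0, 0, 0],
    [0, 0, 0],
    [0, 0, 0],
    [0, 0, 0],
  ],
  hand=[0.3, 0.3, 0.3, 0.3],
)

```text
time_s: 20.38
ee_pos: [581.9, 138.8, 10.0]
ee_rot: [-180.0, -1.2, -178.2]
force: [-22.5, 1.9, 21.2]
gripper_width: 43.7
gripper_force: 40.0
```

Call:
apply_moves(
  delta_pos=[
    [-0.06, 0, 0],
    [-0.06, 0, 0],
    [-0.06, 0, 0],
    [-0.2, 0, 0],
    [-0.6, 0, 0.1],
    [-0.7, 0, 0.6],
    [-0.7, 0, 1],
    [-0.7, -0.3, 1],
    [-0.7, -0.9, 1],
    [-0.7, -0.9, 1],
  ],
  rot=[
    [0, 0, 0],
    [0, 0, 0],
    [0, 0, 0],
    [0, 0, 0],
    [0, 0, 0],
    [0, 0, 0],
    [0, 0, 0],
    [0, 0, -0.1],
    [0, 0, -0.18],
    [0, 0, -0.25],
  ],
  hand=[0.6, 0.6, 0.6, 0.6, 0.6, 0.6, 0.6, 0.6, 0.8, 0.8],
)

```text
time_s: 21.22
ee_pos: [509.7, 29.6, 132.3]
ee_rot: [179.9, 0.4, 160.1]
force: [0.5, 0.3, -0.2]
gripper_width: 65.1
gripper_force: 0.0
```

```bash
python3 look.py l2.png
```

```text
s 0.96 [355.6 277.5  50.3  35.7] z24 min x 282 max 410 ymean -279
   fit [ 360.7 -270.1   -5.9] 0.9094200675053697
s 0.76 [270.4 179.9  19.4  14.9] z24 min x 560 max 629 ymean 201
s 0.58 [286.6 184.7  23.8  15.7] z24 min x 558 max 626 ymean 132
t 0.78 [405.8 260.2  18.1  43. ] z24 min x 299 max 412 ymean -266
   fit [ 355.1 -268.5   -8.7] 0.8572810411537108
t 0.66 [247.4 178.6  15.3  12.5] z24 min x 573 max 607 ymean 209
```

View pics/l2.png

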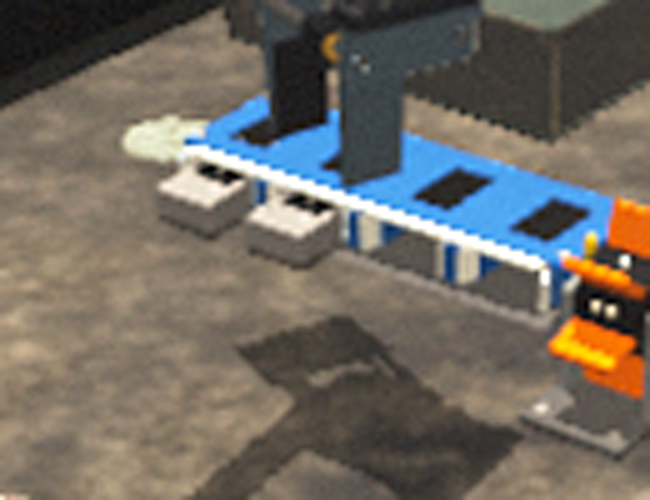

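Call:
apply_moves(
  delta_pos=[
    [-0.275, -0.85, 0],
    [-0.275, -0.85, 0],
    [-0.275, -0.85, 0],
    [-0.275, -0.85, 0],
  ],
  rot=[
    [0, 0, 0.144],
    [0, 0, 0.144],
    [0, 0, 0.144],
    [0, 0, 0.144],
  ],
  hand=[0.8, 0.8, 0.8, 0.8],
)

```text
time_s: 21.75
ee_pos: [473.5, -73.4, 129.4]
ee_rot: [-179.9, -0.1, 172.7]
force: [-0.5, 1.8, -0.7]
gripper_width: 73.0
gripper_force: 0.0
```

Call:
apply_moves(
  delta_pos=[
    [-0.275, -0.85, 0],
    [-0.275, -0.85, 0],
    [-0.275, -0.85, 0],
    [-0.275, -0.85, 0],
  ],
  rot=[
    [0, 0, 0],
    [0, 0, 0],
    [0, 0, 0],
    [0, 0, 0],
  ],
  hand=[0.8, 0.8, 0.8, 0.8],
)

```text
time_s: 22.08
ee_pos: [441.6, -175.1, 129.6]
ee_rot: [-179.9, 0.0, 172.7]
force: [0.4, 0.6, 0.0]
gripper_width: 73.2
gripper_force: 0.0
```

Call:
apply_moves(
  delta_pos=[
    [-0.275, -0.85, 0],
    [-0.275, -0.85, 0],
    [-0.275, -0.85, 0],
    [-0.275, -0.85, -0.3],
    [-0.275, -0.85, -0.5],
    [-0.275, -0.85, -0.5],
    [-0.275, -0.85, -0.5],
  ],
  rot=[
    [0, 0, 0],
    [0, 0, 0],
    [0, 0, 0],
    [0, 0, 0],
    [0, 0, 0],
    [0, 0, 0],
    [0, 0, 0],
  ],
  hand=[0.8, 0.8, 0.8, 0.8, 0.8, 0.8, 0.8],
)

```text
time_s: 22.67
ee_pos: [408.9, -273.5, 69.0]
ee_rot: [179.9, -0.1, 172.9]
force: [0.2, -0.1, -0.2]
gripper_width: 73.4
gripper_force: 0.0
```

```bash
python3 hold.py
```

```text
scene 0.69 [272.2 180.2  18.3  13.7] [629.4 230.   36.6] 0.41
top 0.76 [248.2 179.1  16.9  13. ] [605.1 211.4   2. ] 0.28
top 0.64 [405.1 254.6  11.2  27.8] [ 386.8 -258.6  -28.4] 0.18
top 0.57 [272.1 180.2  17.7  13.7] [599.8 141.1   3.9] 0.3
```

```bash
python3 - <<'E'
from h import *
f=viewer.grab_frame("scene");g=viewer.grab_frame("top")
a=cv2.resize(f["pixels"][170:340,280:480],None,fx=2,fy=2,interpolation=cv2.INTER_CUBIC)
b=cv2.resize(g["pixels"][150:320,330:470],None,fx=2,fy=2,interpolation=cv2.INTER_CUBIC)
save({"pixels":np.hstack([a,b])},"c4.png")
E
```

```text
(no output)
```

View pics/c4.png

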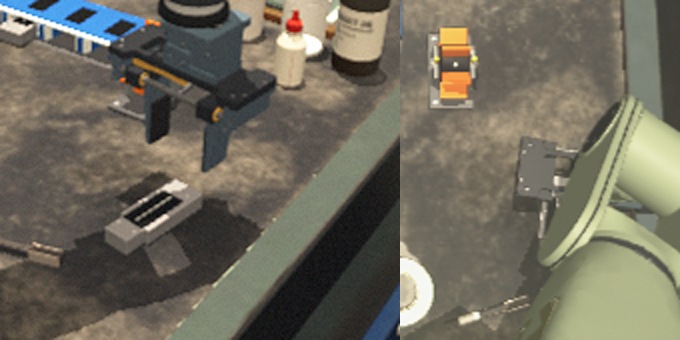

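Call:
apply_moves(
  delta_pos=[
    [0.01, -0.02, -0.2],
    [0.01, -0.02, -0.4],
    [0.01, -0.02, -0.53],
    [0.01, -0.02, -0.53],
    [0.01, -0.02, -0.53],
  ],
  rot=[
    [0, 0, 0],
    [0, 0, 0],
    [0, 0, 0],
    [0, 0, 0],
    [0, 0, 0],
  ],
  hand=[0.8, 0.8, 0.8, 0.8, 0.8],
)

```text
time_s: 23.38
ee_pos: [409.7, -277.3, 6.4]
ee_rot: [180.0, -0.0, 172.8]
force: [-0.1, 0.2, 0.2]
gripper_width: 73.2
gripper_force: 0.0
```

Call:
apply_moves(
  delta_pos=[
    [0, 0, 0],
    [0, 0, 0],
    [0, 0, 0],
    [0, 0, 0],
    [0, 0, 0],
    [0, 0, 0],
    [0, 0, 0],
  ],
  rot=[
    [0, 0, 0],
    [0, 0, 0],
    [0, 0, 0],
    [0, 0, 0],
    [0, 0, 0],
    [0, 0, 0],
    [0, 0, 0],
  ],
  hand=[0.4, 0.3, 0.3, 0.3, 0.3, 0.3, 0.3],
  newtons=45,
)

```text
time_s: 23.97
ee_pos: [410.0, -277.6, 6.9]
ee_rot: [-180.0, 0.1, 172.8]
force: [-0.9, 0.9, 6.4]
gripper_width: 43.3
gripper_force: 44.9
```

Call:
apply_moves(
  delta_pos=[
    [0, 0, 0.2],
    [0, 0, 0.5],
    [0, 0, 0.8],
    [0, 0, 1],
    [0, 0, 1],
    [0, 0, 1],
  ],
  rot=[
    [0, 0, 0],
    [0, 0, 0],
    [0, 0, 0],
    [0, 0, 0],
    [0, 0, 0],
    [0, 0, 0],
  ],
  hand=[0.3, 0.3, 0.3, 0.3, 0.3, 0.3],
)

```text
time_s: 24.47
ee_pos: [410.1, -277.7, 127.1]
ee_rot: [-179.9, 0.1, 172.8]
force: [0.6, 0.2, -1.0]
gripper_width: 43.4
gripper_force: 44.9
```

Call:
apply_moves(
  delta_pos=[
    [0, 0, 0.25],
    [0.107, 0.567, 0.25],
    [0.107, 0.567, 0.25],
    [0.107, 0.567, 0.25],
    [0.107, 0.567, 0.25],
    [0.107, 0.567, 0.25],
    [0.107, 0.567, 0.25],
  ],
  rot=[
    [0, 0, 0],
    [0, 0, -0.3975],
    [0, 0, -0.3975],
    [0, 0, -0.3975],
    [0, 0, -0.3975],
    [0, 0, -0.3975],
    [0, 0, -0.3975],
  ],
  hand=[0.3, 0.3, 0.3, 0.3, 0.3, 0.3, 0.3],
)

```text
time_s: 25.05
ee_pos: [421.3, -208.4, 154.1]
ee_rot: [-179.9, -0.3, 138.5]
force: [-0.4, -0.2, -1.1]
gripper_width: 43.6
gripper_force: 44.9
```

Call:
apply_moves(
  delta_pos=[
    [0.107, 0.567, 0],
    [0.107, 0.567, 0],
    [0.107, 0.567, 0],
    [0.107, 0.567, 0],
    [0.107, 0.567, 0],
    [0.107, 0.567, 0],
  ],
  rot=[
    [0, 0, -0.3975],
    [0, 0, -0.3975],
    [0, 0, -0.3975],
    [0, 0, -0.3975],
    [0, 0, -0.3975],
    [0, 0, -0.3975],
  ],
  hand=[0.3, 0.3, 0.3, 0.3, 0.3, 0.3],
)

```text
time_s: 25.55
ee_pos: [434.5, -140.9, 154.8]
ee_rot: [-179.9, -0.1, 104.5]
force: [-0.2, 0.0, -1.6]
gripper_width: 43.9
gripper_force: 44.9
```

Call:
apply_moves(
  delta_pos=[
    [0.107, 0.567, 0],
    [0.107, 0.567, 0],
    [0.107, 0.567, 0],
    [0.107, 0.567, 0],
    [0.107, 0.567, 0],
    [0.107, 0.567, 0],
  ],
  rot=[
    [0, 0, -0.3975],
    [0, 0, -0.3975],
    [0, 0, -0.3975],
    [0, 0, -0.3975],
    [0, 0, -0.3975],
    [0, 0, -0.3975],
  ],
  hand=[0.3, 0.3, 0.3, 0.3, 0.3, 0.3],
)

```text
time_s: 26.05
ee_pos: [447.5, -73.1, 155.2]
ee_rot: [-179.9, 0.0, 70.4]
force: [0.6, 0.1, -1.7]
gripper_width: 43.6
gripper_force: 44.9
```

Call:
apply_moves(
  delta_pos=[
    [0.107, 0.567, 0],
    [0.107, 0.567, 0],
    [0.107, 0.567, 0],
    [0.107, 0.567, 0],
    [0.107, 0.567, 0],
    [0.107, 0.567, 0],
  ],
  rot=[
    [0, 0, -0.3975],
    [0, 0, -0.3975],
    [0, 0, -0.3975],
    [0, 0, -0.3975],
    [0, 0, -0.3975],
    [0, 0, -0.3975],
  ],
  hand=[0.3, 0.3, 0.3, 0.3, 0.3, 0.3],
)

```text
time_s: 26.55
ee_pos: [460.5, -5.3, 155.5]
ee_rot: [-179.9, 0.1, 36.4]
force: [-1.4, -0.0, -1.3]
gripper_width: 43.5
gripper_force: 44.9
```

Call:
apply_moves(
  delta_pos=[
    [0.107, 0.567, 0],
    [0.107, 0.567, 0],
    [0.107, 0.567, 0],
    [0.107, 0.567, 0],
    [0.107, 0.567, 0],
    [0.107, 0.567, 0],
  ],
  rot=[
    [0, 0, -0.3975],
    [0, 0, -0.3975],
    [0, 0, -0.3975],
    [0, 0, -0.3975],
    [0, 0, -0.3975],
    [0, 0, -0.3975],
  ],
  hand=[0.3, 0.3, 0.3, 0.3, 0.3, 0.3],
)

```text
time_s: 27.05
ee_pos: [473.5, 62.7, 155.7]
ee_rot: [180.0, 0.1, 2.2]
force: [-0.3, -0.2, -1.1]
gripper_width: 43.5
gripper_force: 44.9
```

Call:
apply_moves(
  delta_pos=[
    [0, 0, -0.3],
    [0, 0, -0.6],
    [0, 0, -0.9],
    [0, 0, -1],
    [0, 0, -1],
    [0, 0, -1],
  ],
  rot=[
    [0, 0, 0],
    [0, 0, 0],
    [0, 0, 0],
    [0, 0, 0],
    [0, 0, 0],
    [0, 0, 0],
  ],
  hand=[0.3, 0.3, 0.3, 0.3, 0.3, 0.3],
)

```text
time_s: 27.55
ee_pos: [473.6, 62.5, 35.8]
ee_rot: [180.0, 0.1, 2.2]
force: [-0.0, -0.1, -0.5]
gripper_width: 43.8
gripper_force: 44.9
```

Call:
apply_moves(
  delta_pos=[
    [0, 0, -0.1],
    [0, 0, -0.194],
    [0, 0, -0.194],
    [0.1, 0.0035, -0.194],
    [0.2, 0.007, -0.194],
    [0.3, 0.0105, -0.194],
    [0.4, 0.014, -0.194],
    [0.5, 0.0175, -0.194],
    [0.5, 0.0175, -0.194],
  ],
  rot=[
    [0, 0, 0],
    [0, 0, 0],
    [0, 0, 0],
    [0, 0, 0],
    [0, 0, 0],
    [0, 0, 0],
    [0, 0, 0],
    [0, 0, 0],
    [0, 0, 0],
  ],
  hand=[0.3, 0.3, 0.3, 0.3, 0.3, 0.3, 0.3, 0.3, 0.3],
)

```text
time_s: 28.3
ee_pos: [536.9, 65.0, 14.5]
ee_rot: [-180.0, -0.3, 2.1]
force: [1.7, -0.1, -4.7]
gripper_width: 44.0
gripper_force: 44.9
```

Call:
apply_moves(
  delta_pos=[
    [0.1, 0.0035, 0],
    [0.2, 0.007, 0],
    [0.27, 0.0105, 0],
    [0.34, 0.012, 0],
    [0.34, 0.012, 0],
  ],
  rot=[
    [0, 0, 0],
    [0, 0, 0],
    [0, 0, 0],
    [0, 0, 0],
    [0, 0, 0],
  ],
  hand=[0.3, 0.3, 0.3, 0.3, 0.3],
)

```text
time_s: 28.72
ee_pos: [576.8, 66.7, 13.8]
ee_rot: [-180.0, -0.2, 2.0]
force: [1.3, 2.1, -2.3]
gripper_width: 43.4
gripper_force: 44.9
```

Call:
apply_moves(
  delta_pos=[
    [0.03, 0, -0.015],
    [0.06, 0.001, -0.015],
    [0.09, 0.001, -0.015],
    [0.09, 0.001, -0.015],
  ],
  rot=[
    [0, 0, 0],
    [0, 0, 0],
    [0, 0, 0],
    [0, 0, 0],
  ],
  hand=[0.3, 0.3, 0.3, 0.3],
)

```text
time_s: 29.05
ee_pos: [585.1, 66.9, 11.0]
ee_rot: [-180.0, 0.1, 2.0]
force: [-2.2, 4.1, -0.3]
gripper_width: 43.6
gripper_force: 44.9
```

Call:
apply_moves(
  delta_pos=[
    [0.02, 0, 0],
    [0.04, 0.001, 0],
    [0.06, 0.001, 0],
    [0.06, 0.001, 0],
  ],
  rot=[
    [0, 0, 0],
    [0, 0, 0],
    [0, 0, 0],
    [0, 0, 0],
  ],
  hand=[0.3, 0.3, 0.3, 0.3],
)

```text
time_s: 29.38
ee_pos: [587.9, 67.0, 11.0]
ee_rot: [-180.0, 0.6, 2.0]
force: [-12.2, 4.1, 7.3]
gripper_width: 43.6
gripper_force: 45.0
```

Call:
apply_moves(
  delta_pos=[
    [0.02, 0, 0],
    [0.04, 0, 0],
    [0.04, 0, 0],
  ],
  rot=[
    [0, 0, 0],
    [0, 0, 0],
    [0, 0, 0],
  ],
  hand=[0.3, 0.3, 0.3],
)

```text
time_s: 29.63
ee_pos: [588.1, 66.9, 10.9]
ee_rot: [-180.0, 1.2, 1.9]
force: [-20.7, 5.6, 14.5]
gripper_width: 43.6
gripper_force: 45.0
```

Call:
apply_moves(
  delta_pos=[
    [-0.06, 0, 0],
    [-0.06, 0, 0],
    [-0.06, 0, 0],
    [-0.2, 0, 0],
    [-0.6, 0, 0.1],
    [-0.7, 0, 0.6],
    [-0.7, 0, 1],
    [-0.7, -0.3, 1],
    [-0.9, -0.6, 1],
    [-0.9, -0.9, 1],
  ],
  rot=[
    [0, 0, 0],
    [0, 0, 0],
    [0, 0, 0],
    [0, 0, 0],
    [0, 0, 0],
    [0, 0, 0],
    [0, 0, 0],
    [0, 0, 0],
    [0, 0, 0],
    [0, 0, 0],
  ],
  hand=[0.6, 0.6, 0.6, 0.6, 0.6, 0.6, 0.6, 0.6, 0.6, 0.6],
)

```text
time_s: 30.47
ee_pos: [489.4, -42.2, 133.9]
ee_rot: [179.9, -0.3, 2.1]
force: [-0.3, 0.4, -0.8]
gripper_width: 54.6
gripper_force: 0.0
```

```bash
python3 look.py l3.png; python3 - <<'E'
from h import *
g=viewer.grab_frame("top");f=viewer.grab_frame("scene")
np.set_printoptions(precision=1,suppress=True)
a=cv2.resize(g["pixels"][155:215,330:385],None,fx=7,fy=7,interpolation=cv2.INTER_CUBIC)
b=cv2.resize(f["pixels"][170:230,325:380],None,fx=7,fy=7,interpolation=cv2.INTER_CUBIC)
c=cv2.resize(f["pixels"][150:210,245:355],None,fx=7,fy=4,interpolation=cv2.INTER_CUBIC)
c=np.pad(c,((0,0),(0,0),(0,0)))
top=np.hstack([a,b]);c=cv2.resize(c,(770,180))
save({"pixels":np.vstack([top,c])},"c5.png")
for n,F in(("t",g),("s",f)):
    for q in("counter","wheel"):
        for r in spotter.landmark_of(F,q)[:2] if q=="counter" else []: print(n,q,r["score"],onz(F,r["position"],0))
        for r in spotter.trace(F,q)[:1]:
            print(n,q,r["score"],r["box"]);
            if q=="counter":
                h=cv2.cvtColor(F["pixels"],cv2.COLOR_RGB2HSV)
                y=cv2.inRange(h,(22,150,150),(34,255,255));k,l,st,c=cv2.connectedComponentsWithStats(y)
                print([(c[i],st[i,4]) for i in range(1,k) if abs(c[i][0]-r["box"][0])<40 and abs(c[i][1]-r["box"][1])<50])
E
```

```text
s 0.64 [287.6 183.8  21.6  15.5] z24 min x 559 max 627 ymean 130
s 0.53 [271.7 178.9  19.8  15.1] z24 min x 559 max 628 ymean 202
s 0.46 [303.9 189.8  17.5  14.6] z24 min x 563 max 631 ymean 59
t 0.64 [273.8 179.3  18.3  15.3] z24 min x 573 max 614 ymean 140
t 0.58 [246.8 179.4  17.5  15.7] z24 min x 570 max 607 ymean 210
t 0.46 [295.5 178.6  15.   14. ] z24 min x 577 max 614 ymean 66
s counter 0.57 [ 579.7 -115.2    0. ]
s counter 0.65 [352.9, 206.0, 40.7, 53.2]
[(array([347.5, 188.5]), np.int32(6)), (array([366.2, 192.4]), np.int32(35)), (array([350., 194.]), np.int32(1)), (array([353., 195.]), np.int32(1)), (array([345.9, 209.6]), np.int32(28))]
s wheel 0.84 [355.0, 198.6, 31.2, 38.3]
```

View pics/c5.png

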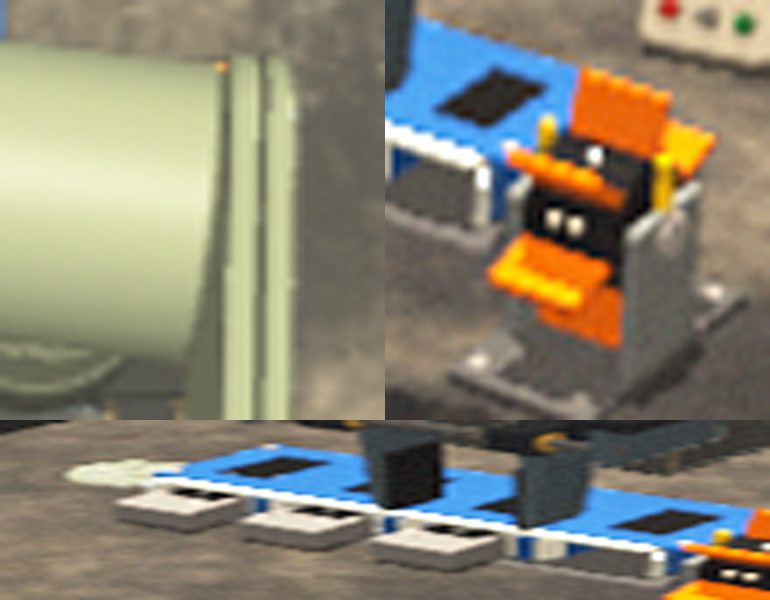

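All three holders are home at the same depth in bays 1 to 3. The wheel shows one dot near the top, with two dots facing the robot. I'll compute the counter pose and wheel angle from the unoccluded first pictures.

```bash
cat > wheel.py <<'E'
from h import *
from scipy.optimize import least_squares
np.set_printoptions(precision=1,suppress=True)
def blobs(px,roi):
    h=cv2.cvtColor(px,cv2.COLOR_RGB2HSV);out={}
    for k,m in(("or",cv2.inRange(h,(4,150,120),(20,255,255))),("ye",cv2.inRange(h,(21,130,130),(35,255,255))),("wh",cv2.inRange(h,(0,0,170),(180,70,255)))):
        n,l,st,c=cv2.connectedComponentsWithStats(m)
        out[k]=[(c[i].round(1).tolist(),st[i].tolist()) for i in range(1,n) if roi[0]<c[i][0]<roi[1] and roi[2]<c[i][1]<roi[3] and st[i,4]>1]
    return out
if __name__=="__main__":
    C={n:viewer.grab_frame(n) for n in("top","scene")}
    for n,roi in(("top",(340,375,158,208)),("scene",(335,380,175,225))):
        px=cv2.cvtColor(cv2.imread(f"pics/{n}0.png"),cv2.COLOR_BGR2RGB)
        for k,v in blobs(px,roi).items():
            for c,st in v: print(n,k,c,st,"z88",onz(C[n],c,88))
    save({"pixels":cv2.resize(cv2.cvtColor(cv2.imread("pics/top0.png"),cv2.COLOR_BGR2RGB)[160:206,338:376],None,fx=12,fy=12,interpolation=cv2.INTER_CUBIC)},"c6.png")
E
python3 wheel.py
```

```text
top or [363.0, 166.0] [363, 164, 1, 5, 5] z88 [ 617.9 -135.2   88. ]
top or [357.3, 174.5] [349, 170, 16, 8, 81] z88 [ 592.6 -118.4   88. ]
top or [357.4, 191.3] [350, 186, 16, 13, 164] z88 [ 543.3 -118.1   88. ]
top ye [356.4, 167.5] [350, 164, 13, 8, 97] z88 [ 613.3 -116.    88. ]
top ye [348.5, 179.5] [348, 179, 2, 2, 2] z88 [577.7 -92.9  88. ]
top ye [367.0, 179.7] [366, 179, 3, 2, 3] z88 [ 577.4 -146.1   88. ]
top ye [354.9, 197.4] [350, 194, 13, 5, 18] z88 [ 525.6 -110.7   88. ]
top wh [346.5, 171.3] [345, 167, 4, 11, 31] z88 [601.9 -87.3  88. ]
top wh [364.0, 169.5] [364, 168, 1, 4, 4] z88 [ 607.5 -137.9   88. ]
top wh [365.7, 175.1] [365, 173, 2, 5, 7] z88 [ 590.9 -142.6   88. ]
top wh [346.7, 183.3] [345, 179, 4, 10, 24] z88 [566.5 -87.6  88. ]
top wh [357.5, 181.5] [357, 181, 2, 2, 4] z88 [ 572.  -118.7   88. ]
top wh [365.9, 183.9] [365, 181, 3, 8, 14] z88 [ 565.1 -142.7   88. ]
top wh [352.0, 200.3] [345, 194, 21, 10, 73] z88 [ 517.2 -102.4   88. ]
scene or [358.5, 186.0] [352, 180, 15, 13, 137] z88 [ 609.7 -108.1   88. ]
scene or [368.5, 188.0] [368, 188, 2, 1, 2] z88 [ 
[... 815 characters left out ...]
367.5, 197.0] [366, 196, 4, 3, 6] z88 [ 572.5 -160.6   88. ]
scene wh [373.8, 198.0] [373, 197, 3, 3, 5] z88 [ 577.9 -176.6   88. ]
scene wh [378.8, 200.0] [376, 198, 6, 4, 10] z88 [ 576.7 -192.6   88. ]
scene wh [338.0, 200.5] [338, 200, 1, 2, 2] z88 [ 510.5 -109.3   88. ]
scene wh [349.0, 200.5] [349, 200, 1, 2, 2] z88 [ 527.7 -132.1   88. ]
scene wh [351.5, 201.5] [351, 201, 2, 2, 4] z88 [ 527.3 -140.2   88. ]
scene wh [361.7, 201.7] [360, 200, 4, 4, 7] z88 [ 542.4 -161.8   88. ]
scene wh [365.7, 201.2] [365, 200, 3, 4, 6] z88 [ 550.8 -168.7   88. ]
scene wh [371.5, 211.3] [370, 211, 4, 2, 6] z88 [ 516.7 -207.5   88. ]
scene wh [338.1, 221.1] [337, 220, 3, 3, 8] z88 [ 428.8 -167.2   88. ]
```

View pics/c6.png

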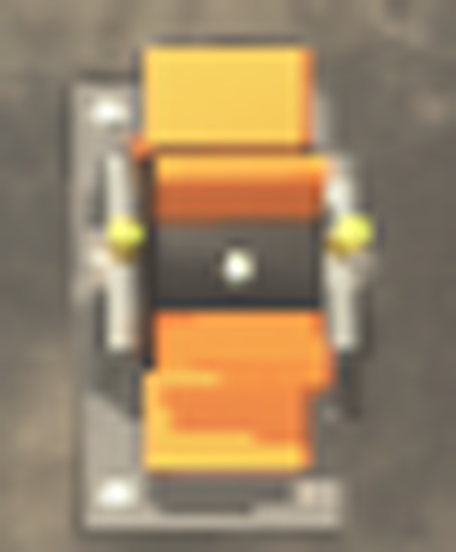

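Wheel is at about 43°, with its axis near (578,-118). I'll shut the fingers, enter the trough behind the ridge at about 13°, and push it in +x strokes.

Call:
apply_moves(
  delta_pos=[
    [0.2, -0.2, 0],
    [0.4, -0.4, 0],
    [0.61, -0.625, 0],
    [0.61, -0.625, 0],
    [0.61, -0.625, 0],
    [0.61, -0.625, 0],
  ],
  rot=[
    [0, 0, 0],
    [0, 0, 0],
    [0, 0, 0],
    [0, 0, 0],
    [0, 0, 0],
    [0, 0, 0],
  ],
  hand=[0, 0, 0, 0, 0, 0],
  newtons=10,
)

```text
time_s: 31.67
ee_pos: [561.9, -116.0, 130.6]
ee_rot: [-180.0, 0.1, 1.9]
force: [-1.5, -0.2, -0.1]
gripper_width: 17.6
gripper_force: 0.0
```

Call:
apply_moves(
  delta_pos=[
    [0, 0, 0],
    [0, 0, -0.1],
    [0, 0, -0.2],
    [0, 0, -0.25],
    [0, 0, -0.25],
  ],
  rot=[
    [0, 0, 0],
    [0, 0, 0],
    [0, 0, 0],
    [0, 0, 0],
    [0, 0, 0],
  ],
  hand=[0, 0, 0, 0, 0],
)

```text
time_s: 32.08
ee_pos: [561.0, -115.4, 100.0]
ee_rot: [-180.0, 0.2, 2.0]
force: [0.9, -0.6, 0.5]
gripper_width: 0.2
gripper_force: 0.0
```

Call:
apply_moves(
  delta_pos=[
    [0.05, 0, 0],
    [0.1, 0, 0],
    [0.15, 0, 0],
    [0.2, 0, 0],
    [0.225, 0, 0],
    [0.225, 0, 0],
  ],
  rot=[
    [0, 0, 0],
    [0, 0, 0],
    [0, 0, 0],
    [0, 0, 0],
    [0, 0, 0],
    [0, 0, 0],
  ],
  hand=[0, 0, 0, 0, 0, 0],
)

```text
time_s: 32.58
ee_pos: [590.9, -116.4, 101.3]
ee_rot: [180.0, -0.1, 2.0]
force: [-1.3, -0.1, -0.8]
gripper_width: 0.4
gripper_force: 0.7
```

Call:
apply_moves(
  delta_pos=[
    [-0.02, 0, 0],
    [-0.02, 0, 0.1],
    [-0.02, 0, 0.25],
    [-0.2, 0, 0.25],
    [-0.45, 0, 0.25],
    [-0.45, 0, 0.25],
    [-0.45, 0, 0.25],
  ],
  rot=[
    [0, 0, 0],
    [0, 0, 0],
    [0, 0, 0],
    [0, 0, 0],
    [0, 0, 0],
    [0, 0, 0],
    [0, 0, 0],
  ],
  hand=[0, 0, 0, 0, 0, 0, 0],
)

```text
time_s: 33.17
ee_pos: [535.6, -116.6, 132.1]
ee_rot: [180.0, -0.2, 1.9]
force: [0.7, 0.0, 0.3]
gripper_width: 0.4
gripper_force: 0.0
```

```bash
python3 - <<'E'
from h import *
g=viewer.grab_frame("top");f=viewer.grab_frame("scene")
a=cv2.resize(g["pixels"][155:215,330:385],None,fx=7,fy=7,interpolation=cv2.INTER_CUBIC)
b=cv2.resize(f["pixels"][170:230,325:380],None,fx=7,fy=7,interpolation=cv2.INTER_CUBIC)
save({"pixels":np.hstack([a,b])},"c7.png")
E
```

```text
(no output)
```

View pics/c7.png

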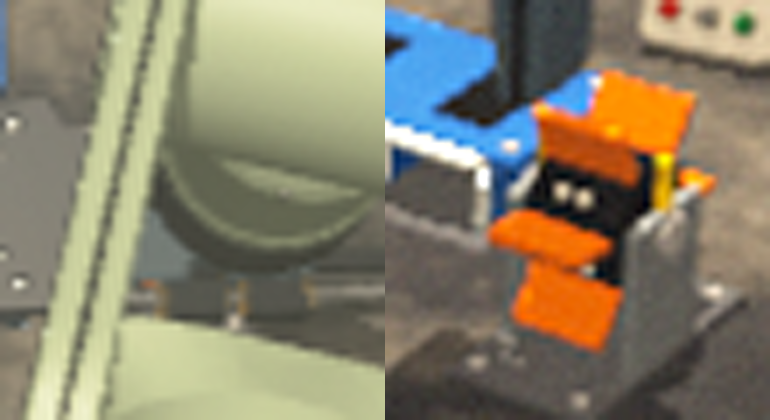

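Call:
apply_moves(
  delta_pos=[
    [0, 0, -0.1],
    [0, 0, -0.2],
    [0, 0, -0.26],
    [0, 0, -0.26],
    [0.07, 0, -0.26],
    [0.16, 0, -0.26],
    [0.25, 0, -0.26],
    [0.34, 0, -0.26],
    [0.45, 0, -0.26],
    [0.45, 0, -0.26],
  ],
  rot=[
    [0, 0, 0],
    [0, 0, 0],
    [0, 0, 0],
    [0, 0, 0],
    [0, 0, 0],
    [0, 0, 0],
    [0, 0, 0],
    [0, 0, 0],
    [0, 0, 0],
    [0, 0, 0],
  ],
  hand=[0, 0, 0, 0, 0, 0, 0, 0, 0, 0],
)

```text
time_s: 34.1
ee_pos: [591.5, -116.3, 99.9]
ee_rot: [180.0, -0.0, 2.0]
force: [-0.5, -0.2, -0.2]
gripper_width: 0.3
gripper_force: 0.4
```

Call:
apply_moves(
  delta_pos=[
    [-0.02, 0, 0],
    [-0.02, 0, 0.1],
    [-0.02, 0, 0.26],
    [-0.2, 0, 0.26],
    [-0.45, 0, 0.26],
    [-0.45, 0, 0.26],
    [-0.45, 0, 0.26],
  ],
  rot=[
    [0, 0, 0],
    [0, 0, 0],
    [0, 0, 0],
    [0, 0, 0],
    [0, 0, 0],
    [0, 0, 0],
    [0, 0, 0],
  ],
  hand=[0, 0, 0, 0, 0, 0, 0],
)

```text
time_s: 34.68
ee_pos: [535.0, -116.5, 132.2]
ee_rot: [180.0, -0.1, 1.9]
force: [0.2, 0.5, 0.9]
gripper_width: 0.3
gripper_force: 0.0
```

```bash
cat > w3.py <<'E'
import sys
from wheel import *
f=viewer.grab_frame("scene")
b=f["pixels"][170:230,325:380]
save({"pixels":cv2.resize(b,None,fx=8,fy=8,interpolation=cv2.INTER_CUBIC)},sys.argv[1])
h=blobs(f["pixels"],(340,370,180,215))["wh"];print(h)
c=np.array([578,-118.5,60.])
for th in range(100,200,10): # predicted pixel of centre of the 3-flat and 2-flat
    o=[]
    for n in(2,3):
        a=np.radians(th-60*n);o.append(proj(f,c+28*np.array([np.sin(a),0,np.cos(a)])))
    print(th,*o)
E
python3 w3.py c8.png
```

```text
[([354.5, 181.0], [354, 181, 2, 1, 2]), ([342.5, 190.5], [342, 190, 2, 2, 4]), ([344.3, 195.6], [343, 194, 4, 4, 7]), ([348.7, 195.7], [348, 195, 2, 2, 3]), ([351.7, 196.7], [351, 196, 2, 2, 3]), ([367.8, 197.2], [367, 197, 3, 2, 4]), ([354.5, 198.0], [354, 198, 2, 1, 2]), ([362.0, 201.5], [361, 200, 3, 4, 6]), ([365.8, 200.8], [365, 200, 3, 3, 5])]
100 [353.3 193.5] [349.3 203.1]
110 [354.3 192.4] [349.6 201.4]
120 [355.3 191.5] [350.1 199.6]
130 [356.3 191. ] [350.7 197.9]
140 [357.2 190.7] [351.5 196.3]
150 [358.1 190.8] [352.4 194.8]
160 [358.9 191.1] [353.3 193.5]
170 [359.5 191.7] [354.3 192.4]
180 [360.  192.6] [355.3 191.5]
190 [360.4 193.7] [356.3 191. ]
```

View pics/c8.png

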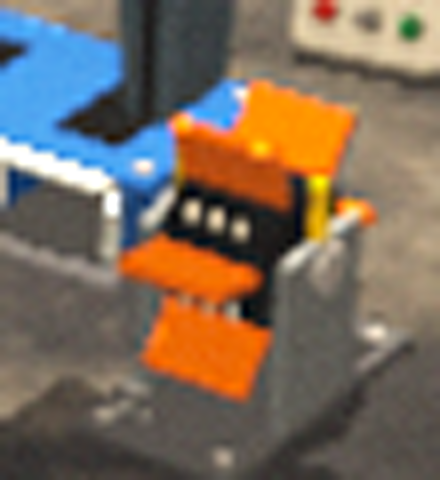

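Call:
apply_moves(
  delta_pos=[
    [0, 0, -0.1],
    [0, 0, -0.2],
    [0, 0, -0.26],
    [0, 0, -0.26],
    [0.07, 0, -0.26],
    [0.14, 0, -0.26],
    [0.21, 0, -0.26],
    [0.28, 0, -0.26],
    [0.34, 0, -0.26],
    [0.34, 0, -0.26],
  ],
  rot=[
    [0, 0, 0],
    [0, 0, 0],
    [0, 0, 0],
    [0, 0, 0],
    [0, 0, 0],
    [0, 0, 0],
    [0, 0, 0],
    [0, 0, 0],
    [0, 0, 0],
    [0, 0, 0],
  ],
  hand=[0, 0, 0, 0, 0, 0, 0, 0, 0, 0],
)

```text
time_s: 35.57
ee_pos: [578.0, -116.3, 99.4]
ee_rot: [180.0, -0.0, 2.0]
force: [-2.0, -0.1, -0.2]
gripper_width: 0.3
gripper_force: 0.6
```

Call:
apply_moves(
  delta_pos=[
    [-0.02, 0, 0],
    [-0.02, 0, 0.1],
    [-0.02, 0, 0.26],
    [-0.2, 0, 0.26],
    [-0.5, 0, 0.26],
    [-0.8, -0.2, 0.26],
    [-1, -0.6, 0.26],
    [-1, -0.8, 0.26],
    [-1, -1, 0.26],
  ],
  rot=[
    [0, 0, 0],
    [0, 0, 0],
    [0, 0, 0],
    [0, 0, 0],
    [0, 0, 0],
    [0, 0, 0],
    [0, 0, 0],
    [0, 0, 0],
    [0, 0, 0],
  ],
  hand=[0, 0, 0, 0, 0, 0, 0, 0, 0],
)

```text
time_s: 36.32
ee_pos: [455.7, -239.1, 132.3]
ee_rot: [179.8, -0.2, 1.9]
force: [0.7, -0.7, 0.0]
gripper_width: 0.2
gripper_force: 0.0
```

```bash
cat > w4.py <<'E'
import sys
from wheel import *
f=viewer.grab_frame("scene");g=viewer.grab_frame("top")
b=cv2.resize(f["pixels"][170:230,325:380],None,fx=7,fy=7,interpolation=cv2.INTER_CUBIC)
a=cv2.resize(g["pixels"][155:215,330:385],None,fx=7,fy=7,interpolation=cv2.INTER_CUBIC)
save({"pixels":np.hstack([a,b])},sys.argv[1])
for n,F,roi in(("top",g,(342,372,160,205)),("scene",f,(340,370,180,205))):
    o=blobs(F["pixels"],roi)
    print(n,"wh",[x for x in o["wh"]],"ye",[x[0] for x in o["ye"]])
for F in(f,g):
  for c in((578,-118.5,60.),):
    for th in range(160,200,10):
        a=np.radians(th-180);print(th,proj(F,np.array(c)+28*np.array([np.sin(a),0,np.cos(a)])))
  # predicted ridge tips (-x-side pair) edges at theta=180
E
python3 w4.py c9.png
```

```text
top wh [([346.5, 171.8], [345, 168, 4, 10, 25]), ([365.5, 173.0], [365, 173, 2, 1, 2]), ([365.5, 176.5], [365, 175, 2, 4, 6]), ([346.7, 183.3], [345, 179, 4, 10, 24]), ([357.3, 179.7], [357, 179, 2, 2, 3]), ([360.3, 179.7], [360, 179, 2, 2, 3]), ([354.0, 180.0], [353, 180, 3, 1, 3]), ([365.9, 183.8], [365, 181, 3, 8, 12]), ([348.5, 200.1], [346, 195, 11, 9, 42]), ([363.0, 200.5], [363, 200, 1, 2, 2])] ye [[355.8, 166.9], [348.5, 179.5], [367.0, 179.5], [356.0, 195.6]]
scene wh [([348.5, 186.5], [348, 186, 2, 2, 2]), ([352.5, 189.0], [352, 189, 2, 1, 2]), ([342.8, 190.4], [342, 190, 3, 2, 5]), ([355.5, 190.0], [355, 190, 2, 1, 2]), ([358.5, 191.5], [358, 191, 2, 2, 4]), ([344.5, 195.5], [343, 194, 4, 4, 6]), ([354.5, 199.0], [354, 199, 2, 1, 2]), ([347.5, 200.0], [347, 200, 2, 1, 2]), ([350.5, 201.0], [350, 201, 2, 1, 2]), ([361.5, 202.0], [360, 201, 4, 3, 6]), ([353.5, 202.0], [353, 202, 2, 1, 2])] ye [[347.6, 188.6], [353.0, 191.4]]
160 [353.3 193.5]
170 [354.3 192.4]
180 [355.3 191.5]
190 [356.3 191. ]
160 [357.4 182.8]
170 [357.4 181.1]
180 [357.4 179.4]
190 [357.4 177.8]
```

View pics/c9.png

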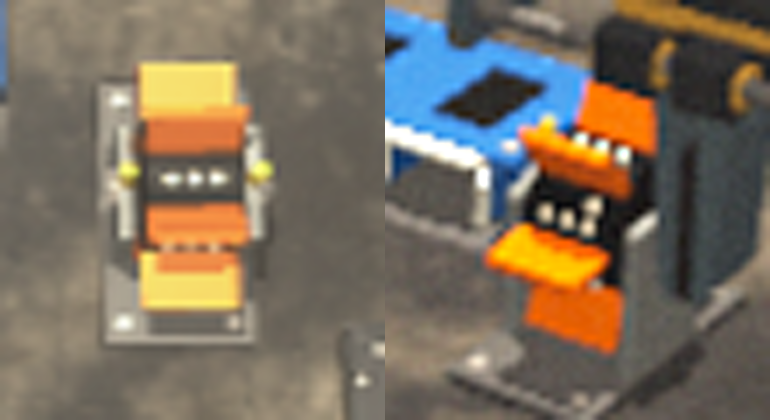

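The top view puts the three dots at row 179.7, level with the pointers at 179.5, so the wheel is within about 2°. The holders are home and the arm is clear, so I'm handing in.

```bash
python3 -c "
from workcell import env
print(env.job_done())"
```

```text
the job is handed in; nothing more can be done
None
```

I slid all three holders on the worktop stepped end first and fully home into bays 1–3, rolled the counter to three dots, left the loupe and dropper bottle alone, and handed the job in; no verdict came back.

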